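# Sort stripped scooter parts into their stock bins

## Robot

A 6-joint arm with a two-finger parallel gripper is mounted at the origin on the work surface. World frame = base frame: x ahead of the robot, y to its left, z up, the work surface at z = 0. Lengths are in m, angles in rad, forces in N, time in s.
With the tool pointing down it reaches from about 0.325 to 0.875 m from the base axis. Payload 4.4 kg.
Tool frame: the origin (TCP) lies midway between the tips of the shut fingers; the grasp point (between the pads) lies 19 mm behind it; z points along the fingers, y is the direction in which the jaws open and shut (so a half turn about z gives the same grasp; the last joint's range is limited). The gripper opens to 85 mm and grips with 20 to 120 N. Pads are 22 mm wide; open, the fingers measure 114 mm over their backs; the gripper's body (76 mm by 85 mm) begins 54 mm behind the grasp point. The pads swing forward as they close: fully open they stand 13 mm farther back than shut.
Start: joints at [-1.319, 0.207, 1.542, -0, 1.393, -0.15], TCP at [0.225, -0.529, 0.231] pointing down, gripper open.
Joint ranges: [-2.73, 2.73], [-0.86, 2.22], [0.23, 2.46], [-1.11, 4.25], [0.08, 2.63], [-2.82, 2.82]. Speed limits (rad/s): [2.79, 2.79, 3.14, 3.14, 3.14, 3.14].

## Interface

Orientations are given as a unit quaternion [w, x, y, z].
In Python, from rig import state, read_camera, sign_off gives the robot as it stands. The module is installed in compiled form; this text tells all that it offers.
- The arm moves only by the tool drive_tool, never from a script. Its argument "deltas" is a list of rows, each a list of 4 numbers: the shift along the tool's x, y, z in m, then the turn about the tool's z in rad. A call has 1 to 8 rows; each row is the pose to reach, as a shift and turn from the pose commanded when the call began, along the tool's axes at that moment; what a row does not reach only later rows make up. A row lasts 1/8 s, in which the tool goes at most 62.5 mm and 10.7 degrees, less where a joint would pass 70% of its speed; a pose out of reach is approached as far as the arm can. A call with a gripper value outside its range is refused whole. "claw" is the finger opening in m, from 0 to 0.0854, set as the call begins (left out, the last holds). The fingers move at their own pace and stop on an object; "newtons" is the grip in N (left out, the last holds). Time passes only in rows, so rows that repeat a pose let the fingers close. It gives the time, the measured TCP pose, the force and the opening at its end, in the units of the state.
- state(): the state, without advancing time (a new reading comes with each control period).
- read_camera(name): name is "side" or "top"; returns a dict with "frame" (480x640x3 uint8, red, green, blue), "depth" (480x640 float32, m along the optical axis (not along the pixel's ray), 0 where there is no reading), "K" (3x3 intrinsics, pixels), "T" (4x4, takes a point from camera to world coordinates). Camera axes: x right, y down, z forward; pixel columns grow to the right and rows downward; lengths in m; the calibration is good to about 2 mm. A picture is of the moment at which its call begins.
- sign_off(): hands the job in, once; it reports no verdict.
The state is a dict: "time_s": time; "qpos": joint angles; "qvel": joint speeds; "joint_torque": joint torques, N m; "tool_pos": TCP position; "orientation": TCP orientation; "contact_force": force on the tool from outside, world axes, zero at the start; "moment": the same for the moment, N m; "finger_gap": finger opening in m.
Only numpy, scipy, OpenCV 4.12 (cv2) and the standard library are available. Lean on these libraries where they do the work, as an engineer would, in place of code of your own. Each camera call takes 0.05 s, during which the arm holds its last target.

## Task

Sort the parts from this scooter strip-down into their stock bins: the piston standing crown up in the green bin, the two ball bearings lying flat in the red bin, and the two brake pads lying flat, friction side up, in the cream bin. Every part must rest on the floor of its bin, not on top of or leaning on its neighbour or a wall; set each part down, do not let it drop. Leave the spanner and the grease tin where they are.

Things in the scene. Friction and masses are not known exactly. Their poses are not given: they have to be found in the camera images.
- piston: small engine piston, bare aluminium with two ring grooves near the top, a domed, slightly browned crown and a pin hole through the sides: 40 mm diameter, 45 mm tall; 65 to 120 g. Stands on its skirt, crown up. Origin: centre of the bottom edge of the skirt (its underside); z up to the crown. It can be gripped across its diameter in any direction
- bearing_a: used ball bearing, one of two alike: 47 mm outside diameter, 14 mm thick, 20 mm bore, bright steel races with a black seal ring between; 80 to 140 g. Lies flat on the bench, both faces alike. Origin: its middle, 7 mm above what it lies on; z is its axis
- bearing_b: used ball bearing, one of two alike: 47 mm outside diameter, 14 mm thick, 20 mm bore, bright steel races with a black seal ring between; 80 to 140 g. Lies flat on the bench, both faces alike. Origin: its middle, 7 mm above what it lies on; z is its axis
- pad_a: used disc brake pad, one of two alike, lying friction side up, turned any way: steel backing plate 4 mm thick, 50 (x) x 34 (y) mm, an ear at each end making it 62 mm long; on it a near-black friction block 48 x 32 mm, grooved across, 6 mm thick: 10 mm in all; 49 to 85 g. Origin: centre of the plate's underside; z up, x along its length. Grip it across its 34 mm width
- pad_b: used disc brake pad, one of two alike, lying friction side up, turned any way: steel backing plate 4 mm thick, 50 (x) x 34 (y) mm, an ear at each end making it 62 mm long; on it a near-black friction block 48 x 32 mm, grooved across, 6 mm thick: 10 mm in all; 49 to 85 g. Origin: centre of the plate's underside; z up, x along its length. Grip it across its 34 mm width
- red_bin: red plastic stock bin, fixed, open on top; the three stand in a row beyond the parts, in any order, alike but for colour. Outside 132 (x) x 168 (y) x 45 mm high plus a 4 mm lip round the rim; walls and floor 4 mm, so inside 124 x 160 mm, 41 mm deep. Origin: centre of its underside, on the bench top; z up, x away from the robot within about 7 degrees
- green_bin: green plastic stock bin, fixed, open on top; the three stand in a row beyond the parts, in any order, alike but for colour. Outside 132 (x) x 168 (y) x 45 mm high plus a 4 mm lip round the rim; walls and floor 4 mm, so inside 124 x 160 mm, 41 mm deep. Origin: centre of its underside, on the bench top; z up, x away from the robot within about 7 degrees
- cream_bin: cream plastic stock bin, fixed, open on top; the three stand in a row beyond the parts, in any order, alike but for colour. Outside 132 (x) x 168 (y) x 45 mm high plus a 4 mm lip round the rim; walls and floor 4 mm, so inside 124 x 160 mm, 41 mm deep. Origin: centre of its underside, on the bench top; z up, x away from the robot within about 7 degrees
- spanner: bystander: a loose steel spanner, open jaw at one end and ring at the other, 160 mm long, lying on the bench near one end of the row of parts. Origin about the middle of its length, on the bench; x along it
- grease_tin: bystander: a loose round grease tin, dark blue with a bare steel lid, 60 mm diameter, 42 mm high, near the other end of the row of parts. Origin: centre of its underside
Things that resemble listed ones, but are neither listed nor needed, are in the scene too. Leave any pink or purple look-alike of the bearing_a alone. What is shaped like the bearing_b but orange is not meant.

How it is judged:
At the end, for the whole second after the job is handed in: The piston is in the green bin, upright within 7 degrees; both bearings are in the red bin and both pads in the cream bin, flat within 7 degrees, pads friction side up; each part is on its bin's floor (height within 4 mm), and all are released and at rest (x of piston in the frame of green_bin between -0.062 and 0.062 m and y of piston in the frame of green_bin between -0.08 and 0.08 m and z of piston in the frame of green_bin between 0 and 0.008 m and angle between each of piston, pad_a, pad_b's own z axis and vertical below 0.12 rad and linear speed of each of piston, bearing_a, pad_a, bearing_b, pad_b below 0.02 m/s and angular speed of each of piston, bearing_a, pad_a, bearing_b, pad_b below 0.2 rad/s and x of bearing_a in the frame of red_bin between -0.062 and 0.062 m and y of bearing_a in the frame of red_bin between -0.08 and 0.08 m and z of bearing_a in the frame of red_bin between 0.007 and 0.015 m and angle between the z axis of each of bearing_a, bearing_b and the z axis of red_bin, either way round below 0.12 rad and x of pad_a in the frame of cream_bin between -0.062 and 0.062 m and y of pad_a in the frame of cream_bin between -0.08 and 0.08 m and z of pad_a in the frame of cream_bin between 0 and 0.008 m and x of bearing_b in the frame of red_bin between -0.062 and 0.062 m and y of bearing_b in the frame of red_bin between -0.08 and 0.08 m and z of bearing_b in the frame of red_bin between 0.007 and 0.015 m and x of pad_b in the frame of cream_bin between -0.062 and 0.062 m and y of pad_b in the frame of cream_bin between -0.08 and 0.08 m and z of pad_b in the frame of cream_bin between 0 and 0.008 m); the robot touches nothing.
It fails at once if a part was dropped: let go more than 35 mm above where it would lie on the bench ((height (world z) of piston above 0.035 m and contact force between piston and anything else below 0.01 N) or (height (world z) of bearing_a above 0.042 m and contact force between bearing_a and anything else below 0.01 N) or (height (world z) of bearing_b above 0.042 m and contact force between bearing_b and anything else below 0.01 N) or (height (world z) of pad_a above 0.035 m and contact force between pad_a and anything else below 0.01 N) or (height (world z) of pad_b above 0.035 m and contact force between pad_b and anything else below 0.01 N)).
It fails at once if the spanner or the grease tin was moved more than 15 mm (distance of any of spanner, grease_tin from where it was at the start of the episode above 0.015 m).
It also fails if it takes over 115 s, if anything falls off the work surface, if the arm or the gripper's body presses on something with over 40 N, if the wrist force passes 120 N, or if a joint passes its speed limit or range.

## Working session

There is one attempt and no reset: what is moved stays moved. The work goes in short steps, Python scripts to look and compute and a tool call to move; the robot and the scene stay as the last step left them, time stands still between calls to the robot, and variables do not carry over. Pictures are saved under pics/ and viewed, and the job is handed in when it is done.

Besides the shell and the picture viewer there is one more tool, called as name(argument=value, ...) on one line, values as JSON. drive_tool: Moves the arm, as the interface text tells. Its arguments: {"type":"object","properties":{"deltas":{"type":"array"},"claw":{"type":"number"},"newtons":{"type":"number"}},"required":["deltas"]}

```bash
mkdir -p pics; python3 - <<'E'
from rig import state, read_camera
import cv2, numpy as np
s=state()
for k,v in s.items(): print(k,np.round(v,4))
for n in ("top","side"):
    c=read_camera(n); cv2.imwrite(f"pics/{n}0.png",c["frame"][:,:,::-1]); np.savez(f"{n}0.npz",**c)
    print(n,c["K"].round(1).tolist(),c["T"].round(3).tolist())
E
```

```text
time_s 0.0
qpos [-1.3185  0.2074  1.543   0.      1.3935 -0.1505]
qvel [-0.0001 -0.0007  0.0011 -0.0018 -0.0006  0.0001]
joint_torque [ 1.00000e-03 -3.83028e+01 -2.91600e+01 -2.00000e-04  1.05000e-02
 -0.00000e+00]
tool_pos [ 0.2252 -0.5282  0.2301]
orientation [-1.200e-03  9.798e-01  2.000e-01 -1.000e-04]
contact_force [ 0.0698 -0.008   0.0484]
moment [-0.0382 -0.0022  0.0073]
finger_gap 0.085
top [[440.9, 0.0, 318.4], [0.0, 440.9, 235.8], [0.0, 0.0, 1.0]] [[-0.009, -0.999, 0.054, 0.438], [-1.0, 0.009, -0.002, -0.015], [0.001, -0.054, -0.999, 0.978], [0.0, 0.0, 0.0, 1.0]]
side [[561.7, 0.0, 317.1], [0.0, 561.7, 232.6], [0.0, 0.0, 1.0]] [[-0.72, -0.456, 0.523, -0.159], [-0.694, 0.471, -0.544, 0.667], [0.002, -0.755, -0.656, 0.839], [0.0, 0.0, 0.0, 1.0]]
```

View pics/top0.png

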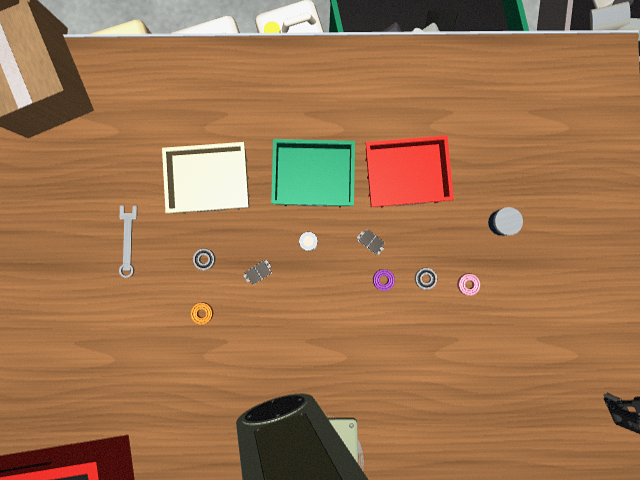

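View pics/side0.png

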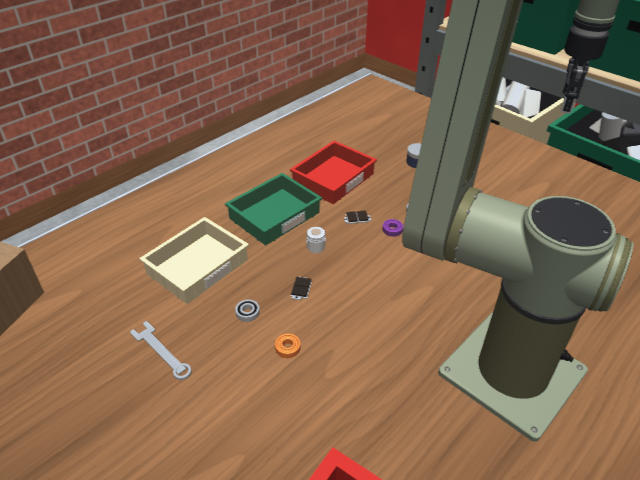

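The top view shows bearings at (204,260) and (426,279), pads at (258,272) and (371,242), and the piston at (308,241). The bins are cream (205,178), green (313,172) and red (410,171). The look-alikes are orange, purple and pink.

```bash
cat > h.py <<'E'
import numpy as np, cv2
def ray(c,u,v,z):
    d=c["T"][:3,:3]@np.array([(u-c["K"][0,2])/c["K"][0,0],(v-c["K"][1,2])/c["K"][1,1],1]); o=c["T"][:3,3]
    return o+d*(z-o[2])/d[2]
def cloud(c):
    v,u=np.mgrid[:480,:640]; d=c["depth"]
    p=np.stack([(u-c["K"][0,2])/c["K"][0,0]*d,(v-c["K"][1,2])/c["K"][1,1]*d,d],-1)
    return p@c["T"][:3,:3].T+c["T"][:3,3]
E
python3 - <<'E'
from h import *
c=dict(np.load("top0.npz")); P=cloud(c); 
print("table z", [P[y,x,2].round(4) for y,x in((330,250),(330,350),(300,450),(240,250))])
im=c["frame"][:,:,::-1]
cv2.imwrite("pics/crop0.png",cv2.resize(im[130:330,110:530],None,fx=1.9,fy=1.9,interpolation=cv2.INTER_CUBIC))
for n,(u,v) in dict(ba=(204,260),bb=(426,279),pa=(258,272),pb=(371,242),pi=(308,241)).items():
    w=np.zeros((480,640),bool); w[v-22:v+23,u-22:u+23]=1
    m=w&(P[...,2]>0.004)
    n_,l,st,ce=cv2.connectedComponentsWithStats(m.astype(np.uint8)); i=1+np.argmax(st[1:,4]); m=l==i
    v_,u_=np.nonzero(m); z=P[m][:,2]; 
    r=cv2.minAreaRect(np.stack([u_,v_],1).astype(np.float32))
    zt=np.percentile(z,80)
    mt=m&(P[...,2]>zt-0.004)
    print(n,st[i],"ztop",zt.round(4),"mean",P[mt].mean(0).round(4),"ctr ray",ray(c,*r[0],zt).round(4),r)
for n,(u,v) in dict(cream=(205,178),green=(313,172),red=(410,171)).items():
    w=np.zeros((480,640),bool); w[v-55:v+55,u-53:u+53]=1
    m=w&(P[...,2]>0.040)&(P[...,2]<.06)
    l=cv2.connectedComponentsWithStats(m.astype(np.uint8)); i=1+np.argmax(l[2][1:,4]); m=l[1]==i
    q=P[m][:,:2].astype(np.float32)*1000; r=cv2.minAreaRect(q); print(n,r,"floor z",P[v,u].round(4), "rimz",np.median(P[m][:,2]))
E
```

```text
table z [np.float64(0.002), np.float64(-0.002), np.float64(-0.0021), np.float64(0.0004)]
ba [193 249  22  21 322] ztop 0.0152 mean [0.4425 0.2341 0.0176] ctr ray [0.4416 0.2339 0.0152] ((203.5, 259.0), (20.0, 21.0), 90.0)
bb [415 268  22  21 321] ztop 0.0145 mean [ 0.396  -0.25    0.0169] ctr ray [ 0.3959 -0.2495  0.0145] ((425.5, 278.0), (20.0, 21.0), 90.0)
pa [243 260  28  24 353] ztop 0.011 mean [0.4124 0.116  0.0166] ctr ray [0.4115 0.1161 0.011 ] ((257.84613037109375, 272.26922607421875), (15.808956146240234, 27.735010147094727), 56.3099365234375)
pb [356 229  29  24 341] ztop 0.0114 mean [ 0.4778 -0.1316  0.0239] ctr ray [ 0.4789 -0.1316  0.0114] ((370.6097717285156, 240.48780822753906), (28.423627853393555, 14.992681503295898), 38.65980911254883)
pi [299 232  19  19 281] ztop 0.0457 mean [0.4782 0.0052 0.0597] ctr ray [0.4775 0.0051 0.0457] ((308.0, 241.0), (18.0, 18.0), 90.0)
cream ((617.26806640625, 224.93026733398438), (140.9178009033203, 177.2360076904297), 3.7871525287628174) floor z [0.6214 0.2338 0.0061] rimz 0.044754737950202406
green ((626.2545776367188, -6.535064697265625), (176.06649780273438, 140.82154846191406), 88.2081298828125) floor z [ 0.6329 -0.0063  0.0052] rimz 0.044866854714963655
red ((627.2950439453125, -212.4095001220703), (140.61395263671875, 176.92172241210938), 4.198709487915039) floor z [ 0.634  -0.2231  0.0019] rimz 0.044713371467745844
```

View pics/crop0.png

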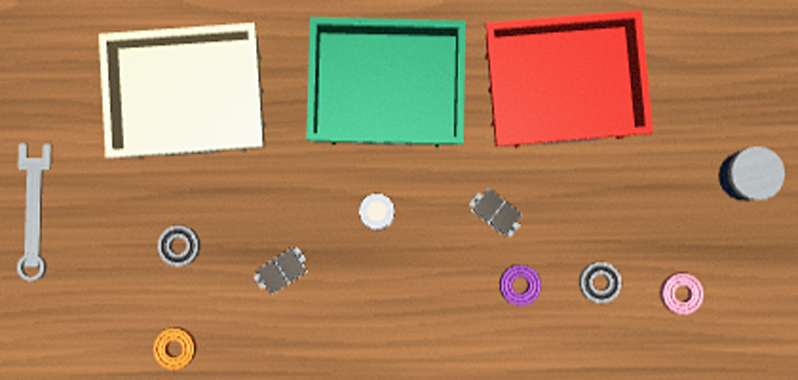

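```bash
python3 - <<'E'
from h import *
c=dict(np.load("top0.npz")); 
hsv=cv2.cvtColor(c["frame"],cv2.COLOR_RGB2HSV)
for n,(u,v,zt,zm) in dict(ba=(204,260,.014,.010),bb=(426,279,.014,.010),pa=(258,272,.010,.006),pb=(371,242,.01,.006),pi=(308,241,.045,.043)).items():
    w=np.zeros((480,640),bool); w[v-20:v+21,u-20:u+21]=1
    m=w&(hsv[...,1]<90)
    l=cv2.connectedComponentsWithStats(m.astype(np.uint8)); i=1+np.argmax(l[2][1:,4])
    cn=cv2.findContours((l[1]==i).astype(np.uint8),cv2.RETR_EXTERNAL,cv2.CHAIN_APPROX_NONE)[0][0]
    f=np.zeros((480,640),np.uint8); cv2.drawContours(f,[cn],-1,1,-1)
    vv,uu=np.nonzero(f)
    q=np.array([ray(c,a,b,zm)[:2] for a,b in zip(uu,vv)])
    e,V=np.linalg.eigh(np.cov(q.T)); a=np.degrees(np.arctan2(V[1,1],V[0,1]))%180
    print(n,"centroid",q.mean(0).round(4),"axis",a.round(1),"4sd",(4*np.sqrt(e)*1e3).round(1), "area mm2",len(uu)*(0.975/440.9*1e3)**2, "rectarea")
E
```

```text
ba centroid [0.4416 0.2355] axis 88.6 4sd [47.5 49.2] area mm2 1868.0667767496138 rectarea
bb centroid [ 0.3949 -0.2509] axis 93.9 4sd [48.2 49.1] area mm2 1897.4081397352097 rectarea
pa centroid [0.4118 0.1172] axis 122.1 4sd [38.  66.7] area mm2 1956.090865706402 rectarea
pb centroid [ 0.477  -0.1325] axis 52.0 4sd [38.4 66.9] area mm2 1965.871320034934 rectarea
pi centroid [0.4777 0.0054] axis 14.9 4sd [39.9 41.3] area mm2 1398.6049689800773 rectarea
```

```bash
cat >> h.py <<'E'
def go(x,y,z,psi=None):
    from rig import state
    s=state(); w,a,b,c_=s["orientation"]; cur=2*np.arctan2(b,a); p=s["tool_pos"]
    if psi is None: psi=cur
    d=np.array([x,y,z])-p; ex=np.array([np.cos(cur),np.sin(cur)]); ey=np.array([np.sin(cur),-np.cos(cur)])
    t=(cur-psi+np.pi)%(2*np.pi)-np.pi
    D=np.array([d[:2]@ex,d[:2]@ey,-d[2],t])
    print("t",round(s["time_s"],2),"pos",np.round(p,4),"psi",round(np.degrees(cur),1),"F",np.round(s["contact_force"],1),"gap",round(s["finger_gap"],4),"DELTA",np.round(D,4),"tilt",np.round([w,c_],4))
E
python3 -c "
from h import *
go(.395,-.251,.12,np.pi/2)"
```

```text
t 0.1 pos [ 0.2252 -0.5283  0.2302] psi 23.1 F [0.5 0.6 0.1] gap 0.0854 DELTA [ 0.2649 -0.1886  0.1102 -1.168 ] tilt [-0.0011 -0.    ]
```

drive_tool(deltas=[[0.02,-0.014,0.008,-0.09],[0.06,-0.043,0.025,-0.26],[0.107,-0.076,0.044,-0.44],[0.154,-0.11,0.064,-0.62],[0.2,-0.142,0.083,-0.8],[0.238,-0.169,0.099,-0.98],[0.258,-0.184,0.107,-1.11],[0.265,-0.1886,0.11,-1.168]], claw=0.066, newtons=40)

```text
time_s: 1.1
tool_pos: [0.3951, -0.2492, 0.12]
orientation: [-0.001, 0.705, 0.709, 0.0]
contact_force: [0.1, -0.1, -0.3]
finger_gap: 0.066
```

```bash
python3 - <<'E'
from h import *
from rig import *
go(.395,-.251,.003,np.pi/2)
c=read_camera("top"); cv2.imwrite("pics/t1.png",cv2.resize(c["frame"][130:330,110:530,::-1],None,fx=1.9,fy=1.9,interpolation=cv2.INTER_CUBIC))
c=read_camera("side"); cv2.imwrite("pics/s1.png",c["frame"][:,:,::-1])
E
```

```text
t 1.1 pos [ 0.3951 -0.2492  0.12  ] psi 90.3 F [ 0.1 -0.1 -0.3] gap 0.066 DELTA [-1.80e-03 -1.00e-04  1.17e-01  4.90e-03] tilt [-0.0014  0.0001]
```

View pics/t1.png

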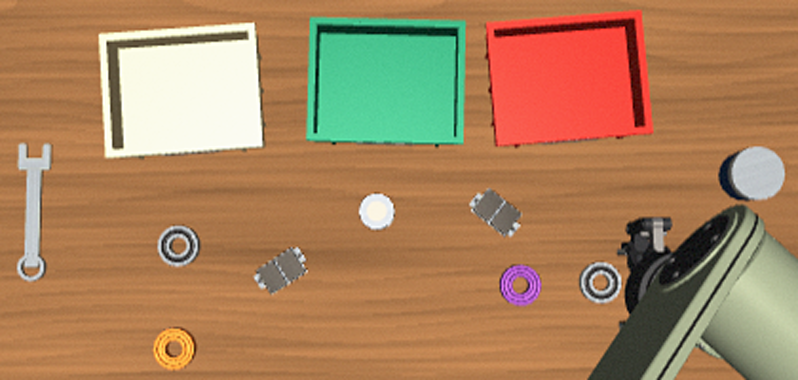

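View pics/s1.png

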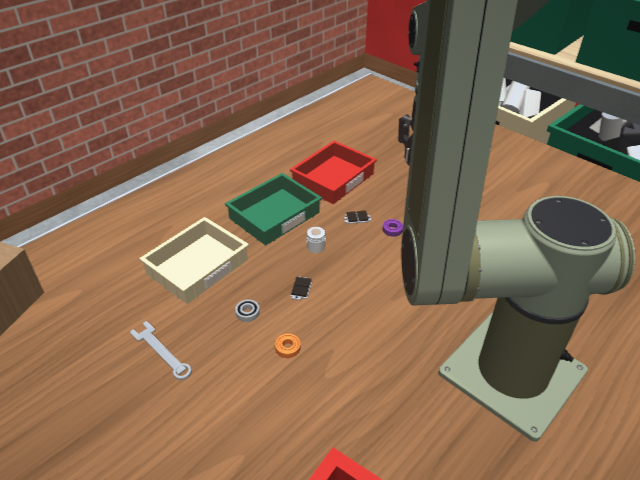

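The top view shows the gripper above bearing_b, at crop (650,265). That matches the parallax expected for its height. Descending.

drive_tool(deltas=[[-0.001,0,0.015,0.005],[-0.0018,0,0.04,0.005],[-0.0018,0,0.065,0.005],[-0.0018,0,0.085,0.005],[-0.0018,0,0.1,0.005],[-0.0018,0,0.11,0.005],[-0.0018,0,0.116,0.005],[-0.0018,0,0.116,0.005]])

```text
time_s: 2.2
tool_pos: [0.3952, -0.2534, 0.0051]
orientation: [-0.0, 0.709, 0.705, -0.0]
contact_force: [-0.5, 0.2, 0.1]
finger_gap: 0.0658
```

drive_tool(deltas=[[0,0,0,0],[0,0,0,0],[0,0,0,0],[0,0,0,0],[0,0,0,0]], claw=0.04, newtons=40)

```text
time_s: 2.82
tool_pos: [0.3959, -0.2539, 0.0063]
orientation: [0.001, 0.709, 0.705, -0.0]
contact_force: [-1.5, 0.3, 6.2]
finger_gap: 0.0444
```

```bash
python3 -c "
from h import *
go(.395,-.251,.1,np.pi/2)"
```

```text
t 2.83 pos [ 0.3959 -0.2539  0.0063] psi 89.7 F [-1.5  0.3  6.2] gap 0.0444 DELTA [ 0.0029 -0.0009 -0.0937 -0.0048] tilt [ 0.0008 -0.    ]
```

drive_tool(deltas=[[0,0,0,0],[0,0,0,0]])

```text
time_s: 3.08
tool_pos: [0.3958, -0.2539, 0.0063]
orientation: [0.001, 0.709, 0.705, -0.0]
contact_force: [-0.7, 1.1, 6.2]
finger_gap: 0.0447
```

```bash
python3 - <<'E'
from h import *
from rig import *
go(.395,-.251,.003,np.pi/2)
c=read_camera("top"); cv2.imwrite("pics/t2.png",cv2.resize(c["frame"][220:340,350:510,::-1],None,fx=5,fy=5,interpolation=cv2.INTER_CUBIC)); np.savez("top2.npz",**c)
E
```

```text
t 3.08 pos [ 0.3958 -0.2539  0.0063] psi 89.7 F [-0.7  1.1  6.2] gap 0.0447 DELTA [ 0.0029 -0.0008  0.0033 -0.0049] tilt [ 0.0008 -0.    ]
```

View pics/t2.png

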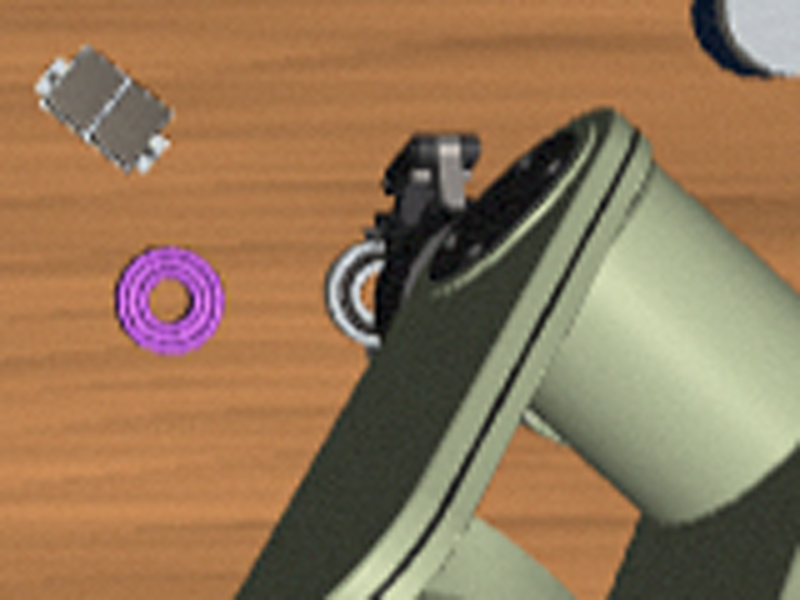

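drive_tool(deltas=[[0,0,-0.004,0],[0,0,-0.01,0],[0,0,-0.018,0],[0,0,-0.02,0],[0,0,-0.02,0]])

```text
time_s: 3.75
tool_pos: [0.3954, -0.2536, 0.0256]
orientation: [0.0, 0.709, 0.705, 0.0]
contact_force: [-0.0, -0.4, -1.2]
finger_gap: 0.0444
```

```bash
python3 - <<'E'
from h import *
from rig import *
go(.395,-.251,.003,np.pi/2)
c=read_camera("top"); cv2.imwrite("pics/t3.png",cv2.resize(c["frame"][220:340,350:510,::-1],None,fx=5,fy=5,interpolation=cv2.INTER_CUBIC)); np.savez("top2.npz",**c)
P=cloud(c); print(P[278,416:424].round(4), P[266:270,423].round(4))
E
```

```text
t 3.75 pos [ 0.3954 -0.2536  0.0256] psi 89.7 F [-0.  -0.4 -1.2] gap 0.0444 DELTA [ 0.0026 -0.0004  0.0226 -0.005 ] tilt [0.0003 0.    ]
[[ 0.3955 -0.2319  0.0004]
 [ 0.3967 -0.2279  0.0282]
 [ 0.3968 -0.2293  0.0316]
 [ 0.3968 -0.2311  0.033 ]
 [ 0.3968 -0.2336  0.0316]
 [ 0.3968 -0.2354  0.0332]
 [ 0.3968 -0.2372  0.0343]
 [ 0.3967 -0.2399  0.0321]] [[ 4.218e-01 -2.479e-01  9.000e-04]
 [ 4.196e-01 -2.481e-01 -3.000e-04]
 [ 4.174e-01 -2.482e-01 -1.100e-03]
 [ 4.160e-01 -2.399e-01  3.380e-02]]
```

View pics/t3.png

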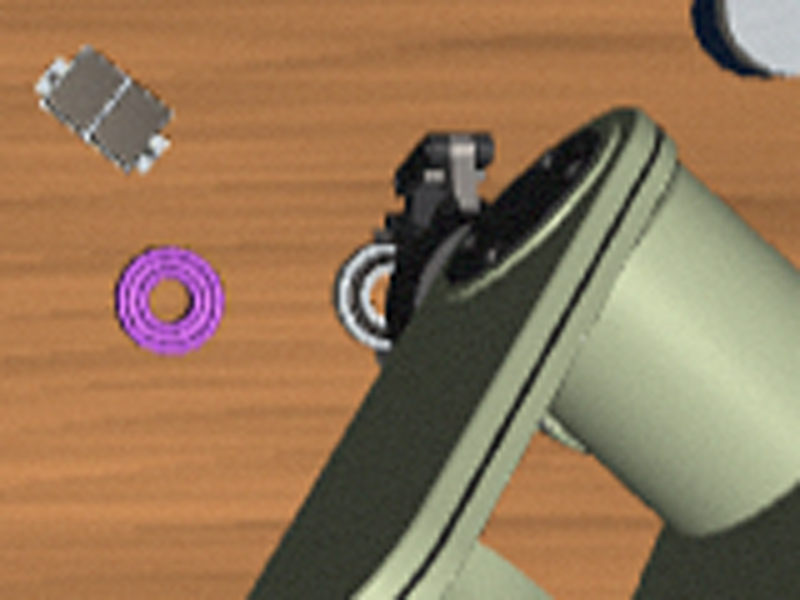

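Bearing_b is held: its top reads z≈0.033, matching the lift, and the load is 1.2 N. Next is the red bin.

drive_tool(deltas=[[0,0,-0.01,0],[0,0,-0.03,0],[0,0,-0.055,0],[0,0,-0.075,0],[0,0,-0.085,0],[0,0,-0.085,0]], newtons=60)

```text
time_s: 4.55
tool_pos: [0.3957, -0.2538, 0.111]
orientation: [0.001, 0.709, 0.705, 0.0]
contact_force: [-0.8, 0.4, -1.8]
finger_gap: 0.0438
```

```bash
python3 -c "
from h import *
go(.630,-.250,.105,1.644)"
```

```text
t 4.55 pos [ 0.3957 -0.2538  0.111 ] psi 89.7 F [-0.8  0.4 -1.8] gap 0.0438 DELTA [ 0.005   0.2343  0.006  -0.0782] tilt [0.0009 0.    ]
```

drive_tool(deltas=[[0.0,0.012,0,-0.005],[0.001,0.04,0,-0.015],[0.002,0.08,0,-0.03],[0.003,0.122,0,-0.045],[0.004,0.165,0,-0.06],[0.005,0.202,0,-0.07],[0.005,0.226,0,-0.078],[0.005,0.2343,0.0,-0.078]])

```text
time_s: 5.55
tool_pos: [0.6306, -0.2487, 0.1084]
orientation: [-0.001, 0.68, 0.733, -0.0]
contact_force: [-1.1, 1.0, -1.6]
finger_gap: 0.0434
```

drive_tool(deltas=[[0,0,0,0],[0,0,0.01,0],[0,0,0.03,0],[0,0,0.05,0],[0,0,0.068,0],[0,0,0.08,0],[0,0,0.085,0],[0,0,0.085,0]])

```text
time_s: 6.55
tool_pos: [0.6296, -0.2496, 0.0251]
orientation: [-0.0, 0.681, 0.732, -0.0]
contact_force: [-0.5, 0.1, -0.6]
finger_gap: 0.0436
```

```bash
python3 - <<'E'
from h import *
from rig import *
go(.630,-.250,.0103,1.644)
c=read_camera("top"); cv2.imwrite("pics/t4.png",cv2.resize(c["frame"][120:240,340:500,::-1],None,fx=5,fy=5,interpolation=cv2.INTER_CUBIC))
c=read_camera("side"); cv2.imwrite("pics/s4.png",cv2.resize(c["frame"][120:240,270:430,::-1],None,fx=5,fy=5,interpolation=cv2.INTER_CUBIC))
E
```

```text
t 6.55 pos [ 0.6296 -0.2496  0.0251] psi 94.2 F [-0.5  0.1 -0.6] gap 0.0436 DELTA [-0.0004  0.0003  0.0148 -0.0002] tilt [-0.0001 -0.    ]
```

View pics/t4.png

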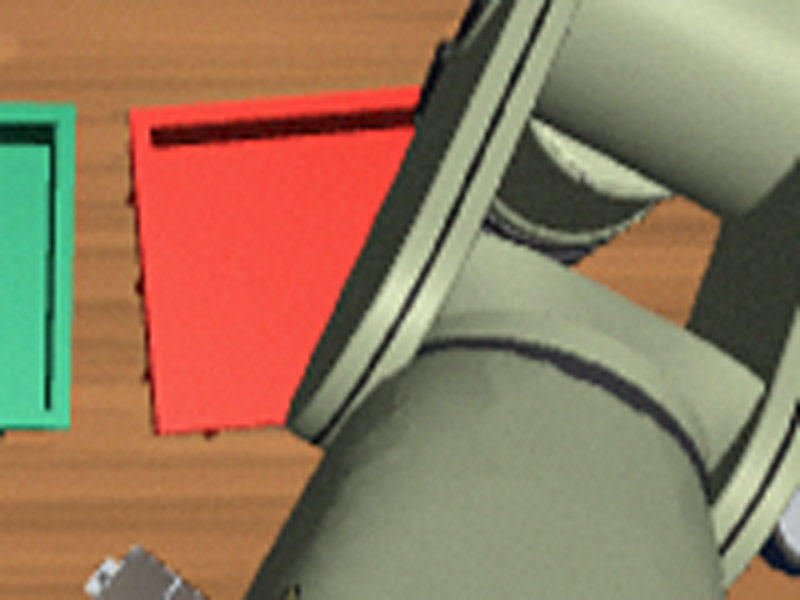

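View pics/s4.png

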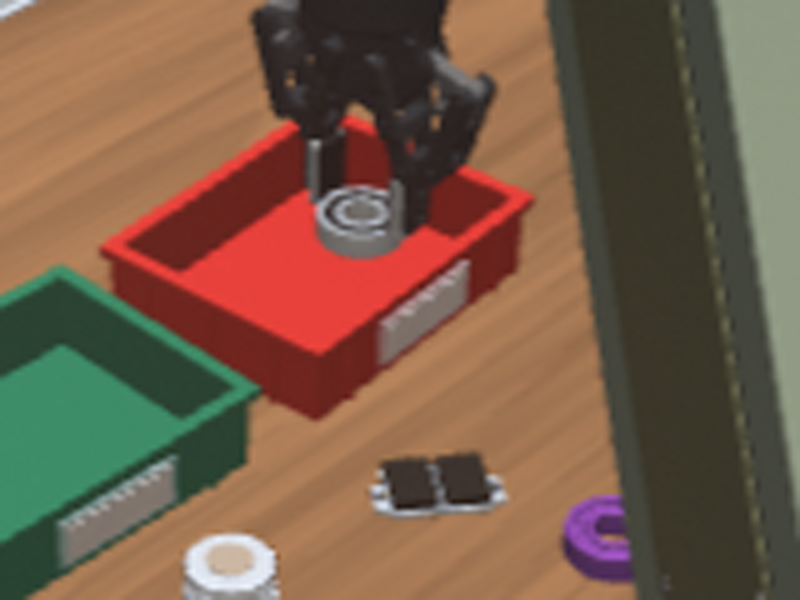

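The side view shows the bearing level in the jaws inside the red bin, at crop (360,215). Lowering to the floor.

drive_tool(deltas=[[0,0,0.005,0],[0,0,0.009,0],[0,0,0.012,0],[0,0,0.0135,0],[0,0,0.0135,0]])

```text
time_s: 7.28
tool_pos: [0.6294, -0.2495, 0.0116]
orientation: [-0.0, 0.681, 0.732, -0.0]
contact_force: [0.0, -0.1, -1.5]
finger_gap: 0.0437
```

drive_tool(deltas=[[0,0,0.001,0],[0,0,0.001,0]])

```text
time_s: 7.52
tool_pos: [0.6296, -0.2496, 0.0108]
orientation: [0.0, 0.681, 0.732, -0.0]
contact_force: [1.1, -0.6, -1.1]
finger_gap: 0.0438
```

drive_tool(deltas=[[0,0,0.0008,0],[0,0,0.0008,0]])

```text
time_s: 7.78
tool_pos: [0.6297, -0.2497, 0.0106]
orientation: [0.0, 0.681, 0.732, 0.0]
contact_force: [-1.9, 0.6, 3.8]
finger_gap: 0.0434
```

drive_tool(deltas=[[0,0,0.0006,0],[0,0,0.0006,0]])

```text
time_s: 8.02
tool_pos: [0.6297, -0.2496, 0.0106]
orientation: [0.0, 0.681, 0.732, -0.0]
contact_force: [-2.7, 1.1, 6.2]
finger_gap: 0.0435
```

drive_tool(deltas=[[0,0,0,0],[0,0,0,0],[0,0,0,0]], claw=0.06)

```text
time_s: 8.4
tool_pos: [0.6295, -0.2495, 0.009]
orientation: [-0.0, 0.681, 0.732, -0.0]
contact_force: [-0.0, -0.1, 0.2]
finger_gap: 0.0601
```

drive_tool(deltas=[[0,0,-0.005,0],[0,0,-0.02,0],[0,0,-0.04,0],[0,0,-0.07,0],[0,0,-0.1,0],[0,0,-0.12,0],[0,0,-0.13,0],[0,0,-0.13,0]])

```text
time_s: 9.4
tool_pos: [0.6299, -0.2497, 0.1402]
orientation: [0.001, 0.681, 0.732, 0.0]
contact_force: [-0.1, -0.1, -0.4]
finger_gap: 0.0598
```

```bash
python3 - <<'E'
from h import *
from rig import *
go(.477,-.1325,.11,np.radians(52))
c=read_camera("side"); cv2.imwrite("pics/s5.png",cv2.resize(c["frame"][120:240,270:430,::-1],None,fx=5,fy=5,interpolation=cv2.INTER_CUBIC))
E
```

```text
t 9.4 pos [ 0.6299 -0.2497  0.1402] psi 94.2 F [-0.1 -0.1 -0.4] gap 0.0598 DELTA [ 0.1281 -0.1439  0.0302  0.7363] tilt [0.0006 0.0002]
```

View pics/s5.png

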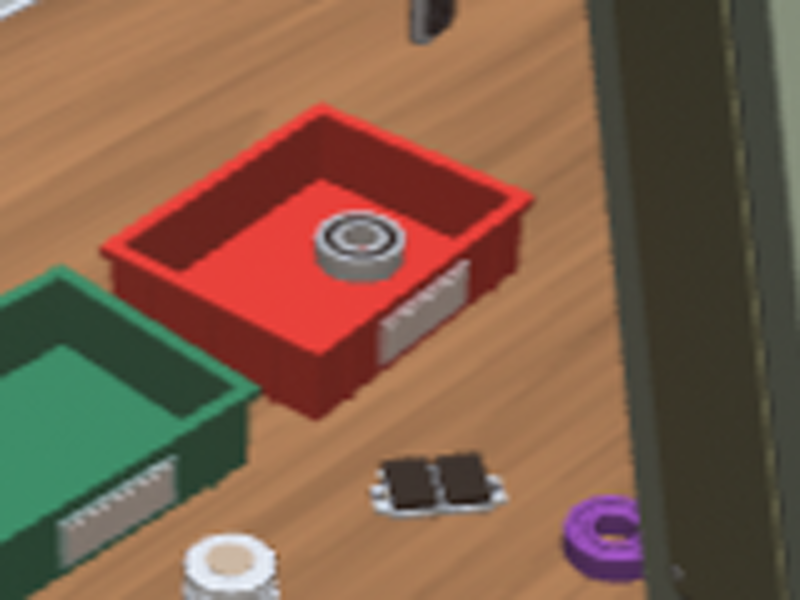

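Bearing_b lies flat in the red bin, at crop (360,245). Pad_b is next.

drive_tool(deltas=[[0.006,-0.007,0.001,0.03],[0.02,-0.023,0.005,0.12],[0.043,-0.048,0.01,0.25],[0.067,-0.076,0.016,0.39],[0.092,-0.104,0.022,0.53],[0.113,-0.128,0.027,0.66],[0.125,-0.14,0.03,0.72],[0.128,-0.144,0.03,0.736]], claw=0.052)

```text
time_s: 10.45
tool_pos: [0.4744, -0.131, 0.1079]
orientation: [-0.001, 0.899, 0.438, -0.001]
contact_force: [-0.5, 0.5, 0.7]
finger_gap: 0.0525
```

drive_tool(deltas=[[0,0,0,0],[0,0,0.01,0],[0,0,0.03,0],[0,0,0.05,0],[0,0,0.068,0],[0,0,0.08,0],[0,0,0.085,0],[0,0,0.085,0]])

```text
time_s: 11.45
tool_pos: [0.4767, -0.1325, 0.0242]
orientation: [-0.0, 0.899, 0.438, -0.0]
contact_force: [0.6, -0.5, 0.3]
finger_gap: 0.0518
```

```bash
python3 - <<'E'
from h import *
from rig import *
go(.477,-.1325,.002,np.radians(52))
c=read_camera("top"); cv2.imwrite("pics/t6.png",cv2.resize(c["frame"][180:300,290:450,::-1],None,fx=5,fy=5,interpolation=cv2.INTER_CUBIC))
c=read_camera("side"); cv2.imwrite("pics/s6.png",cv2.resize(c["frame"][150:270,270:430,::-1],None,fx=5,fy=5,interpolation=cv2.INTER_CUBIC))
E
```

```text
t 11.45 pos [ 0.4767 -0.1325  0.0242] psi 52.0 F [ 0.6 -0.5  0.3] gap 0.0518 DELTA [0.0002 0.0002 0.0222 0.0002] tilt [-0.0001 -0.0001]
```

View pics/t6.png

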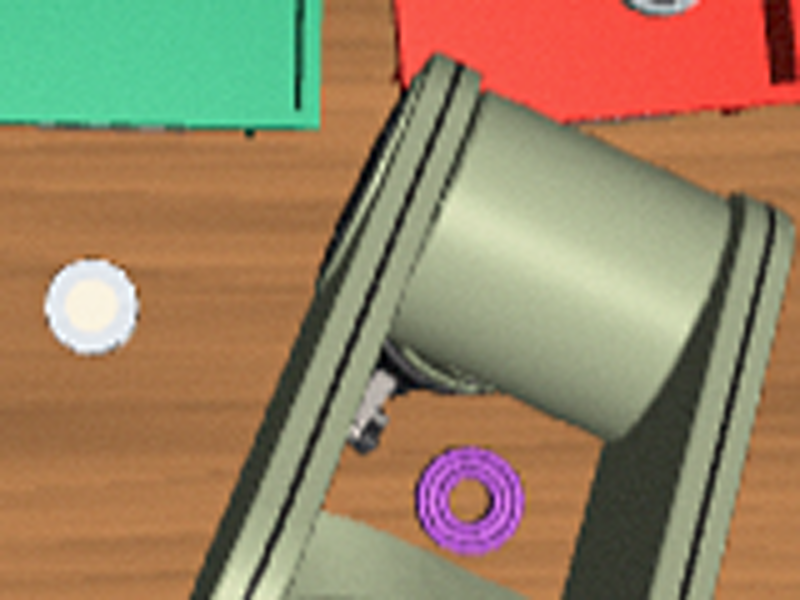

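View pics/s6.png

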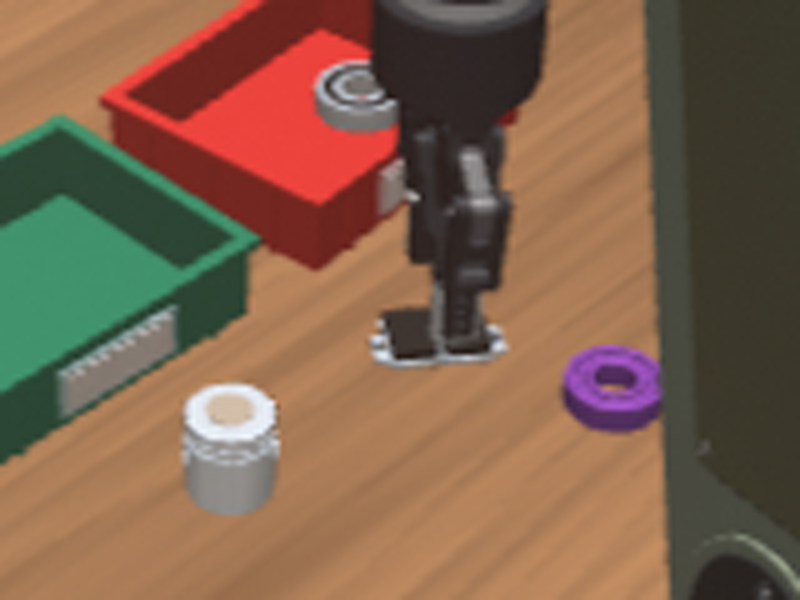

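The side view shows the finger over the middle of pad_b, at crop (460,330). Descending and closing.

drive_tool(deltas=[[0,0,0.006,0],[0,0,0.012,0],[0,0,0.017,0],[0,0,0.02,0],[0,0,0.0215,0],[0,0,0.0215,0]])

```text
time_s: 12.3
tool_pos: [0.4766, -0.1324, 0.0028]
orientation: [-0.0, 0.899, 0.438, -0.0]
contact_force: [-0.1, 0.1, -0.6]
finger_gap: 0.0523
```

drive_tool(deltas=[[0,0,0,0],[0,0,0,0],[0,0,0,0],[0,0,0,0],[0,0,0,0]], claw=0.025, newtons=40)

```text
time_s: 12.92
tool_pos: [0.4775, -0.1328, 0.0035]
orientation: [0.001, 0.899, 0.438, 0.001]
contact_force: [0.1, -0.7, 5.7]
finger_gap: 0.0306
```

drive_tool(deltas=[[0,0,0,0],[0,0,-0.006,0],[0,0,-0.015,0],[0,0,-0.022,0],[0,0,-0.025,0],[0,0,-0.025,0]], newtons=60)

```text
time_s: 13.68
tool_pos: [0.4768, -0.1325, 0.0282]
orientation: [0.0, 0.899, 0.438, 0.0]
contact_force: [0.3, 0.3, -1.6]
finger_gap: 0.0296
```

```bash
python3 - <<'E'
from h import *
from rig import *
go(.477,-.1325,.002,np.radians(52))
c=read_camera("side"); cv2.imwrite("pics/s7.png",cv2.resize(c["frame"][170:250,310:410,::-1],None,fx=8,fy=7.5,interpolation=cv2.INTER_CUBIC))
E
```

```text
t 13.68 pos [ 0.4768 -0.1325  0.0282] psi 52.0 F [ 0.3  0.3 -1.6] gap 0.0296 DELTA [0.0001 0.0002 0.0262 0.0003] tilt [0.0002 0.0002]
```

View pics/s7.png

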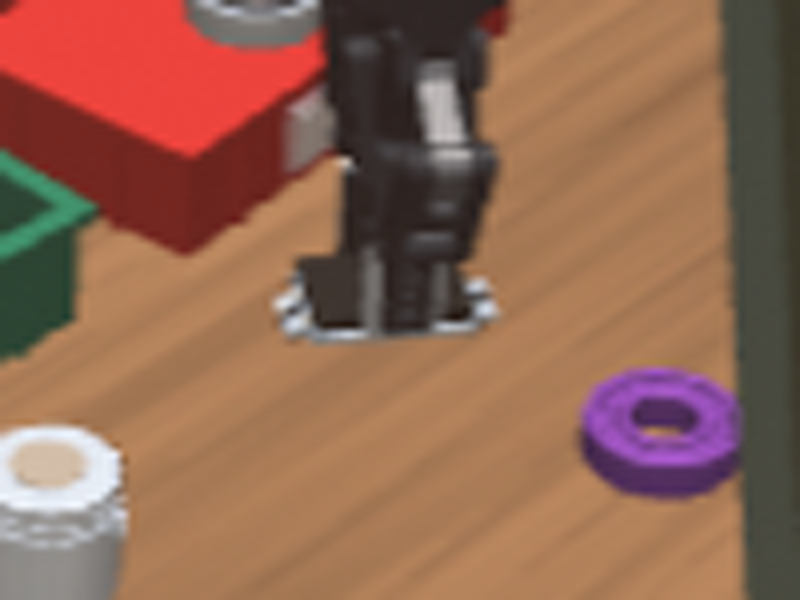

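Pad_b is lifted level, at crop (390,300). Raising it and carrying it to the cream bin.

drive_tool(deltas=[[0,0,-0.01,0],[0,0,-0.03,0],[0,0,-0.055,0],[0,0,-0.075,0],[0,0,-0.085,0],[0,0,-0.085,0]])

```text
time_s: 14.48
tool_pos: [0.4771, -0.1327, 0.1137]
orientation: [0.001, 0.899, 0.438, 0.001]
contact_force: [-0.3, -0.5, -1.2]
finger_gap: 0.0295
```

```bash
python3 -c "
from h import *
go(.6195,.187,.113,1.637)"
```

```text
t 14.47 pos [ 0.4771 -0.1327  0.1137] psi 52.0 F [-0.3 -0.5 -1.2] gap 0.0295 DELTA [ 3.396e-01 -8.450e-02  7.000e-04 -7.292e-01] tilt [0.0007 0.0005]
```

drive_tool(deltas=[[0.01,-0.002,0,-0.02],[0.034,-0.008,0,-0.07],[0.075,-0.018,0,-0.16],[0.125,-0.031,0,-0.27],[0.18,-0.045,0,-0.39],[0.235,-0.058,0,-0.51],[0.285,-0.071,0,-0.62],[0.322,-0.08,0,-0.69]])

```text
time_s: 15.48
tool_pos: [0.6113, 0.1736, 0.1112]
orientation: [-0.001, 0.696, 0.718, -0.001]
contact_force: [0.5, -0.4, -1.2]
finger_gap: 0.0293
```

drive_tool(deltas=[[0,0,0,0],[0,0,0,0]])

```text
time_s: 15.72
tool_pos: [0.6105, 0.1706, 0.1114]
orientation: [-0.001, 0.697, 0.717, -0.001]
contact_force: [0.3, -1.0, -0.9]
finger_gap: 0.0296
```

```bash
python3 -c "
from h import *
go(.6195,.187,.025,1.637)"
```

```text
t 15.72 pos [0.6105 0.1706 0.1114] psi 91.6 F [ 0.3 -1.  -0.9] gap 0.0296 DELTA [ 0.0162  0.0094  0.0864 -0.0387] tilt [-0.0007 -0.0013]
```

drive_tool(deltas=[[0.006,0.003,0,-0.02],[0.013,0.007,0.005,-0.03],[0.016,0.009,0.02,-0.039],[0.0162,0.0094,0.04,-0.039],[0.0162,0.0094,0.06,-0.039],[0.0162,0.0094,0.075,-0.039],[0.0162,0.0094,0.083,-0.039],[0.0162,0.0094,0.086,-0.039]])

```text
time_s: 16.73
tool_pos: [0.6205, 0.187, 0.0262]
orientation: [-0.0, 0.683, 0.73, -0.0]
contact_force: [0.1, 0.3, -1.1]
finger_gap: 0.0294
```

drive_tool(deltas=[[0,0,0.002,0],[0,0,0.006,0],[0,0,0.01,0],[0,0,0.013,0],[0,0,0.0145,0],[0,0,0.0145,0]])

```text
time_s: 17.48
tool_pos: [0.6206, 0.187, 0.0122]
orientation: [-0.0, 0.683, 0.73, -0.0]
contact_force: [-0.6, -0.2, -0.2]
finger_gap: 0.03
```

```bash
python3 - <<'E'
from h import *
from rig import *
go(.6195,.187,.0075,1.637)
c=read_camera("side"); cv2.imwrite("pics/s8.png",cv2.resize(c["frame"][190:310,130:290,::-1],None,fx=5,fy=5,interpolation=cv2.INTER_CUBIC))
E
```

```text
t 17.48 pos [0.6206 0.187  0.0122] psi 93.8 F [-0.6 -0.2 -0.2] gap 0.03 DELTA [ 0.     -0.0011  0.0047 -0.0002] tilt [-0.0001 -0.0001]
```

View pics/s8.png

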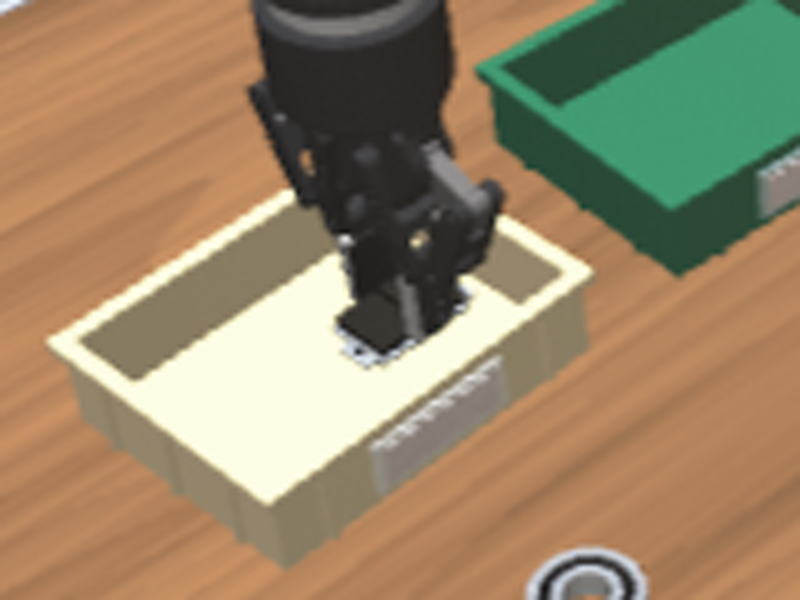

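drive_tool(deltas=[[0,0,0.002,0],[0,0,0.0035,0],[0,0,0.0042,0],[0,0,0.0042,0]])

```text
time_s: 18.02
tool_pos: [0.6206, 0.187, 0.0081]
orientation: [-0.0, 0.683, 0.73, -0.0]
contact_force: [-0.1, 0.1, 0.5]
finger_gap: 0.0296
```

drive_tool(deltas=[[0,0,0.001,0],[0,0,0.001,0]])

```text
time_s: 18.27
tool_pos: [0.6209, 0.1871, 0.0077]
orientation: [0.0, 0.683, 0.73, 0.0]
contact_force: [-1.7, -0.9, 3.3]
finger_gap: 0.0297
```

drive_tool(deltas=[[0,0,0.0008,0],[0,0,0.0008,0]])

```text
time_s: 18.52
tool_pos: [0.6209, 0.1871, 0.0077]
orientation: [0.0, 0.683, 0.73, 0.0]
contact_force: [-3.2, -0.6, 8.3]
finger_gap: 0.0298
```

drive_tool(deltas=[[0,0,0,0],[0,0,0,0],[0,0,0,0]], claw=0.05)

```text
time_s: 18.9
tool_pos: [0.6206, 0.187, 0.006]
orientation: [-0.0, 0.683, 0.73, -0.0]
contact_force: [-0.6, 0.3, -0.4]
finger_gap: 0.05
```

drive_tool(deltas=[[0,0,-0.005,0],[0,0,-0.02,0],[0,0,-0.04,0],[0,0,-0.07,0],[0,0,-0.095,0],[0,0,-0.11,0],[0,0,-0.115,0],[0,0,-0.115,0]])

```text
time_s: 19.9
tool_pos: [0.6205, 0.187, 0.1213]
orientation: [-0.0, 0.683, 0.73, -0.0]
contact_force: [0.0, -0.1, -1.1]
finger_gap: 0.05
```

```bash
python3 - <<'E'
from h import *
from rig import *
go(.4416,.2355,.11,np.pi/2)
c=read_camera("side"); cv2.imwrite("pics/s9.png",cv2.resize(c["frame"][190:310,130:290,::-1],None,fx=5,fy=5,interpolation=cv2.INTER_CUBIC))
E
```

```text
t 19.9 pos [0.6205 0.187  0.1213] psi 93.8 F [ 0.  -0.1 -1.1] gap 0.05 DELTA [ 0.0602 -0.1753  0.0113  0.066 ] tilt [-0.0001 -0.0001]
```

View pics/s9.png

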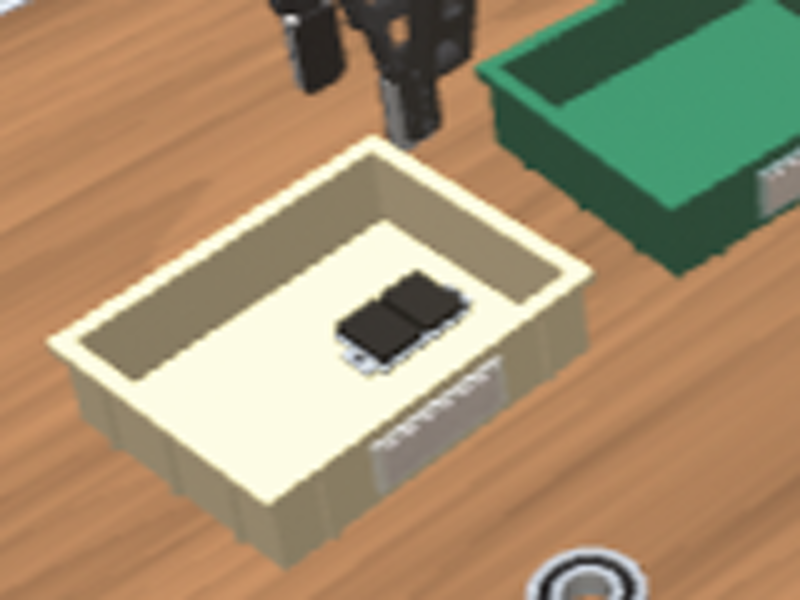

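Pad_b lies flat in the cream bin, friction side up, at crop (405,320). Bearing_a is next.

drive_tool(deltas=[[0.003,-0.009,0,0.003],[0.012,-0.032,0,0.01],[0.023,-0.065,0,0.025],[0.035,-0.1,0.003,0.04],[0.046,-0.135,0.006,0.05],[0.055,-0.16,0.01,0.06],[0.06,-0.173,0.011,0.066],[0.06,-0.175,0.011,0.066]], claw=0.066)

```text
time_s: 20.95
tool_pos: [0.4413, 0.2355, 0.11]
orientation: [-0.0, 0.707, 0.707, -0.0]
contact_force: [-0.0, -0.3, -0.7]
finger_gap: 0.0659
```

drive_tool(deltas=[[0,0,0,0],[0,0,0.01,0],[0,0,0.03,0],[0,0,0.05,0],[0,0,0.068,0],[0,0,0.08,0],[0,0,0.085,0],[0,0,0.085,0]])

```text
time_s: 21.95
tool_pos: [0.4423, 0.2353, 0.0252]
orientation: [-0.0, 0.707, 0.707, -0.0]
contact_force: [-0.1, -0.9, -0.7]
finger_gap: 0.0661
```

```bash
python3 - <<'E'
from h import *
from rig import *
go(.4416,.2355,.006,np.pi/2)
c=read_camera("side"); cv2.imwrite("pics/s10.png",cv2.resize(c["frame"][240:360,170:330,::-1],None,fx=5,fy=5,interpolation=cv2.INTER_CUBIC))
E
```

```text
t 21.95 pos [0.4423 0.2353 0.0252] psi 90.0 F [-0.1 -0.9 -0.7] gap 0.0661 DELTA [ 0.0002 -0.0007  0.0192 -0.0001] tilt [-0.     -0.0001]
```

View pics/s10.png

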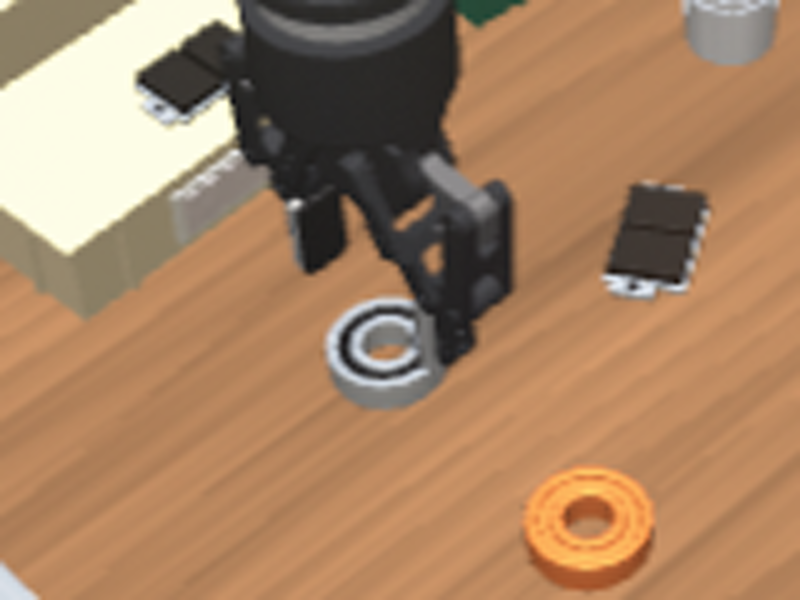

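The side view shows the jaws straddling bearing_a, at crop (385,350). Descending and gripping.

drive_tool(deltas=[[0,0,0.006,0],[0,0,0.012,0],[0,0,0.016,0],[0,0,0.019,0],[0,0,0.02,0],[0,0,0.02,0]])

```text
time_s: 22.75
tool_pos: [0.4422, 0.2354, 0.0054]
orientation: [-0.0, 0.707, 0.707, -0.0]
contact_force: [-0.3, 1.2, -0.0]
finger_gap: 0.0663
```

drive_tool(deltas=[[0,0,0,0],[0,0,0,0],[0,0,0,0],[0,0,0,0],[0,0,0,0]], claw=0.04, newtons=40)

```text
time_s: 23.38
tool_pos: [0.4424, 0.2355, 0.0059]
orientation: [0.0, 0.707, 0.707, 0.0]
contact_force: [-1.5, -0.7, 5.8]
finger_gap: 0.0443
```

drive_tool(deltas=[[0,0,0,0],[0,0,-0.006,0],[0,0,-0.015,0],[0,0,-0.022,0],[0,0,-0.025,0],[0,0,-0.025,0]], newtons=60)

```text
time_s: 24.12
tool_pos: [0.4424, 0.2354, 0.0307]
orientation: [0.0, 0.707, 0.707, 0.0]
contact_force: [0.2, 1.2, -2.0]
finger_gap: 0.0438
```

```bash
python3 - <<'E'
from h import *
from rig import *
go(.4416,.2355,.006,np.pi/2)
c=read_camera("side"); cv2.imwrite("pics/s11.png",cv2.resize(c["frame"][240:360,170:330,::-1],None,fx=5,fy=5,interpolation=cv2.INTER_CUBIC))
E
```

```text
t 24.12 pos [0.4424 0.2354 0.0307] psi 90.0 F [ 0.2  1.2 -2. ] gap 0.0438 DELTA [ 0.0001 -0.0008  0.0247 -0.    ] tilt [0.0002 0.0003]
```

View pics/s11.png

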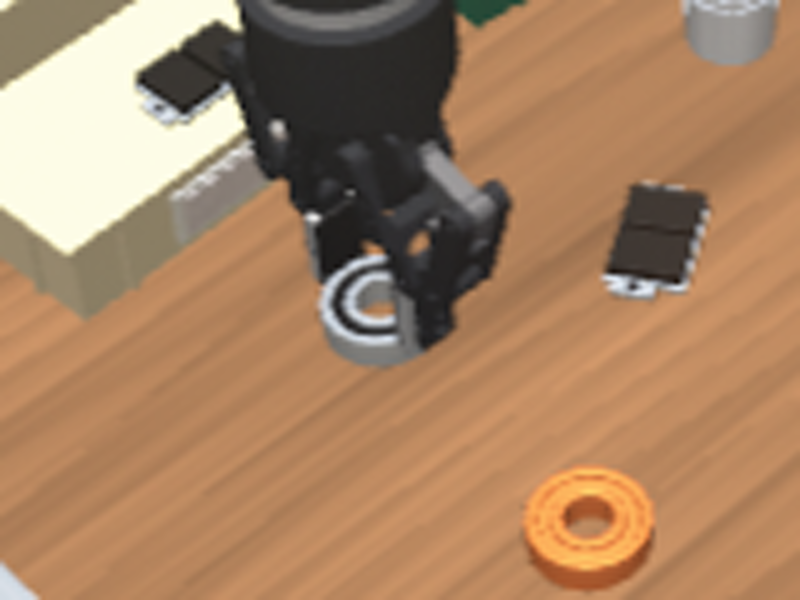

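Bearing_a is held level, at crop (375,305). Raising and carrying it to the red bin.

drive_tool(deltas=[[0,0,-0.01,0],[0,0,-0.03,0],[0,0,-0.055,0],[0,0,-0.075,0],[0,0,-0.085,0],[0,0,-0.085,0]])

```text
time_s: 24.92
tool_pos: [0.4427, 0.2356, 0.1162]
orientation: [0.0, 0.707, 0.707, 0.001]
contact_force: [-0.2, -0.7, -1.6]
finger_gap: 0.0437
```

```bash
python3 -c "
from h import *
go(.624,-.174,.115,1.644)"
```

```text
t 24.93 pos [0.4427 0.2356 0.1162] psi 90.0 F [-0.2 -0.7 -1.6] gap 0.0437 DELTA [-0.4096  0.1813  0.0012 -0.0731] tilt [0.0004 0.0008]
```

drive_tool(deltas=[[-0.008,0.004,0,0],[-0.028,0.013,0,0],[-0.062,0.027,0,0],[-0.106,0.047,0,0],[-0.151,0.067,0,0],[-0.196,0.087,0,0],[-0.241,0.107,0,0],[-0.286,0.127,0,0]])

```text
time_s: 25.92
tool_pos: [0.5687, -0.0527, 0.114]
orientation: [-0.001, 0.707, 0.707, -0.001]
contact_force: [0.6, 0.5, -1.5]
finger_gap: 0.0435
```

drive_tool(deltas=[[-0.044,0.02,0,-0.015],[-0.082,0.036,0,-0.035],[-0.107,0.047,0,-0.055],[-0.12,0.053,0,-0.07],[-0.1236,0.0543,0,-0.073],[-0.1236,0.0543,0,-0.073],[-0.1236,0.0543,0,-0.073]])

```text
time_s: 26.8
tool_pos: [0.623, -0.173, 0.1152]
orientation: [-0.0, 0.68, 0.733, -0.0]
contact_force: [0.5, 0.6, -1.5]
finger_gap: 0.0437
```

```bash
python3 -c "
from h import *
go(.624,-.174,.025,1.644)"
```

```text
t 26.8 pos [ 0.623  -0.173   0.1152] psi 94.2 F [ 0.5  0.6 -1.5] gap 0.0437 DELTA [-0.0011  0.0009  0.0902  0.0009] tilt [-0.0005 -0.    ]
```

drive_tool(deltas=[[-0.001,0.001,0.01,0],[-0.001,0.001,0.03,0],[-0.001,0.001,0.055,0],[-0.001,0.001,0.075,0],[-0.001,0.001,0.088,0],[-0.001,0.001,0.096,0],[-0.001,0.001,0.1,0],[-0.001,0.001,0.1,0]])

```text
time_s: 27.8
tool_pos: [0.6248, -0.1753, 0.0157]
orientation: [0.0, 0.681, 0.732, 0.0]
contact_force: [-0.2, -0.6, -0.9]
finger_gap: 0.0437
```

```bash
python3 - <<'E'
from h import *
from rig import *
go(.624,-.174,.0102,1.644)
c=read_camera("side"); cv2.imwrite("pics/s12.png",cv2.resize(c["frame"][120:240,270:430,::-1],None,fx=5,fy=5,interpolation=cv2.INTER_CUBIC))
E
```

```text
t 27.8 pos [ 0.6248 -0.1753  0.0157] psi 94.2 F [-0.2 -0.6 -0.9] gap 0.0437 DELTA [ 0.0014 -0.0007  0.0055 -0.0002] tilt [0.0003 0.0001]
```

View pics/s12.png

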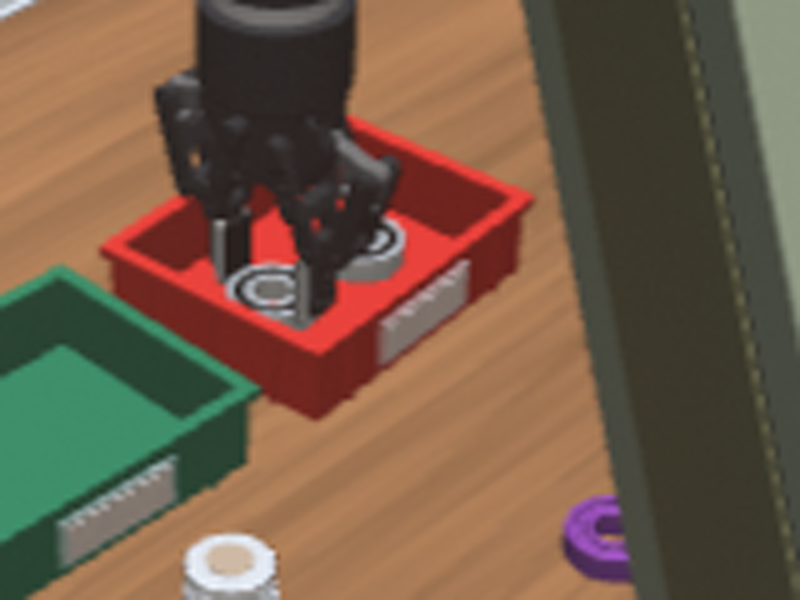

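The side view shows bearing_a just above the floor, at crop (270,290), clear of bearing_b at (375,245).

drive_tool(deltas=[[0,0,0.002,0],[0,0,0.004,0],[0,0,0.0048,0],[0,0,0.0048,0]])

```text
time_s: 28.35
tool_pos: [0.6244, -0.1751, 0.0105]
orientation: [-0.0, 0.681, 0.732, -0.0]
contact_force: [-0.4, -1.1, -1.6]
finger_gap: 0.0438
```

drive_tool(deltas=[[0,0,0.001,0],[0,0,0.001,0]])

```text
time_s: 28.6
tool_pos: [0.6246, -0.1752, 0.0103]
orientation: [0.0, 0.681, 0.732, 0.0]
contact_force: [-2.6, -0.1, 2.8]
finger_gap: 0.0436
```

drive_tool(deltas=[[0,0,0.0006,0],[0,0,0.0006,0]])

```text
time_s: 28.85
tool_pos: [0.6246, -0.1752, 0.0102]
orientation: [0.0, 0.681, 0.732, -0.0]
contact_force: [-3.5, 0.8, 7.2]
finger_gap: 0.0436
```

drive_tool(deltas=[[0,0,0,0],[0,0,0,0],[0,0,0,0]], claw=0.06)

```text
time_s: 29.22
tool_pos: [0.6245, -0.1751, 0.0087]
orientation: [-0.0, 0.681, 0.732, -0.0]
contact_force: [-0.1, -0.7, 0.4]
finger_gap: 0.0595
```

drive_tool(deltas=[[0,0,-0.005,0],[0,0,-0.02,0],[0,0,-0.04,0],[0,0,-0.07,0],[0,0,-0.1,0],[0,0,-0.12,0],[0,0,-0.13,0],[0,0,-0.13,0]])

```text
time_s: 30.22
tool_pos: [0.6248, -0.1753, 0.1397]
orientation: [0.001, 0.681, 0.732, 0.0]
contact_force: [0.7, 0.5, -0.0]
finger_gap: 0.0599
```

```bash
python3 - <<'E'
from h import *
from rig import *
go(.4777,.0054,.12,np.pi/2)
c=read_camera("side"); cv2.imwrite("pics/s13.png",cv2.resize(c["frame"][120:240,270:430,::-1],None,fx=5,fy=5,interpolation=cv2.INTER_CUBIC))
E
```

```text
t 30.23 pos [ 0.6248 -0.1753  0.1397] psi 94.2 F [ 0.7  0.5 -0. ] gap 0.0599 DELTA [ 0.1909 -0.1335  0.0197  0.073 ] tilt [0.0006 0.0002]
```

View pics/s13.png

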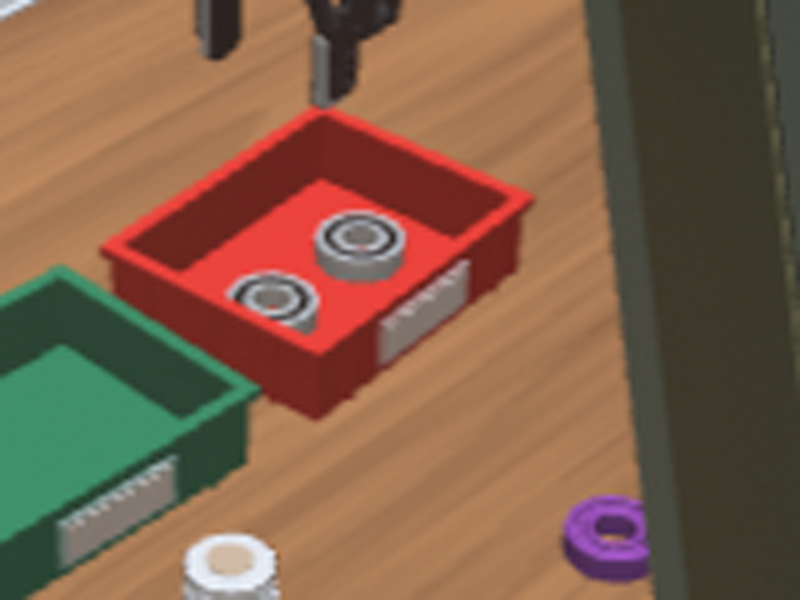

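Both bearings are flat in the red bin, at crop (360,245) and (270,300). The piston is next.

drive_tool(deltas=[[0.009,-0.007,0,0],[0.032,-0.022,0.002,0.01],[0.067,-0.047,0.006,0.025],[0.105,-0.073,0.01,0.04],[0.143,-0.1,0.015,0.055],[0.172,-0.12,0.018,0.065],[0.188,-0.131,0.02,0.073],[0.191,-0.1335,0.02,0.073]], claw=0.06)

```text
time_s: 31.28
tool_pos: [0.4763, 0.0064, 0.1184]
orientation: [-0.0, 0.707, 0.708, -0.0]
contact_force: [-0.1, -0.8, -0.0]
finger_gap: 0.0601
```

drive_tool(deltas=[[0,0,0,0],[0,0,0,0],[0,0,0.01,0],[0,0,0.025,0],[0,0,0.04,0],[0,0,0.055,0],[0,0,0.06,0],[0,0,0.06,0]])

```text
time_s: 32.28
tool_pos: [0.4771, 0.0057, 0.0584]
orientation: [-0.0, 0.707, 0.707, -0.0]
contact_force: [-0.1, -0.3, 0.9]
finger_gap: 0.0599
```

```bash
python3 - <<'E'
from h import *
from rig import *
go(.4777,.0054,.012,np.pi/2)
c=read_camera("side"); cv2.imwrite("pics/s14.png",cv2.resize(c["frame"][170:290,240:400,::-1],None,fx=5,fy=5,interpolation=cv2.INTER_CUBIC))
E
```

```text
t 32.27 pos [0.4771 0.0057 0.0584] psi 90.0 F [-0.1 -0.3  0.9] gap 0.0599 DELTA [-0.0003  0.0006  0.0464  0.0001] tilt [-0.0005 -0.0003]
```

View pics/s14.png

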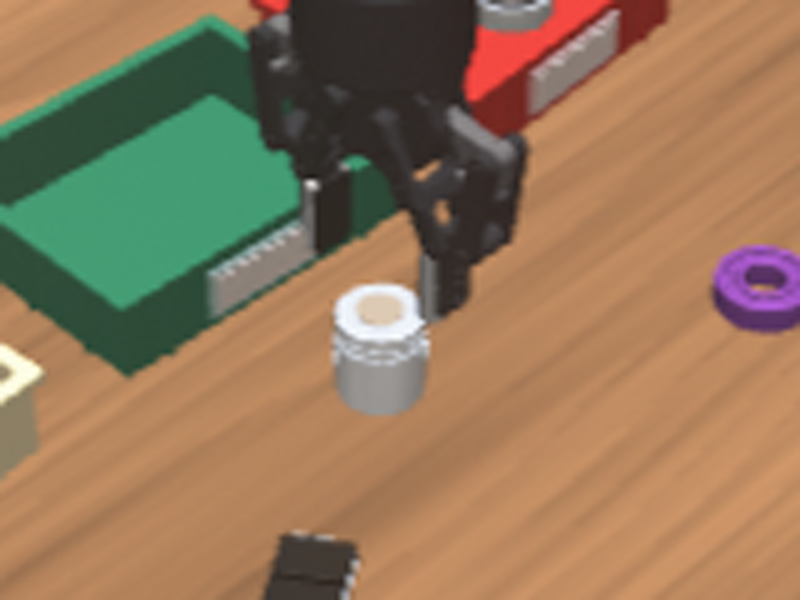

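The jaws straddle the piston, at crop (380,345). Descending and gripping.

drive_tool(deltas=[[0,0.0003,0.006,0],[0,0.0005,0.018,0],[0,0.0005,0.03,0],[0,0.0005,0.04,0],[0,0.0005,0.045,0],[0,0.0005,0.0465,0],[0,0.0005,0.0465,0]])

```text
time_s: 33.2
tool_pos: [0.4781, 0.0056, 0.0126]
orientation: [0.0, 0.707, 0.707, 0.0]
contact_force: [-0.4, -0.3, 0.1]
finger_gap: 0.0603
```

drive_tool(deltas=[[0,0,0,0],[0,0,0,0],[0,0,0,0],[0,0,0,0],[0,0,0,0]], claw=0.03, newtons=40)

```text
time_s: 33.83
tool_pos: [0.4786, 0.0055, 0.0131]
orientation: [0.001, 0.707, 0.707, 0.0]
contact_force: [-0.5, -0.2, 5.1]
finger_gap: 0.0391
```

drive_tool(deltas=[[0,0,0,0],[0,0,-0.006,0],[0,0,-0.015,0],[0,0,-0.022,0],[0,0,-0.025,0],[0,0,-0.025,0]], newtons=60)

```text
time_s: 34.58
tool_pos: [0.4781, 0.0056, 0.0378]
orientation: [0.0, 0.707, 0.707, 0.0]
contact_force: [0.8, -0.0, -0.9]
finger_gap: 0.0385
```

```bash
python3 - <<'E'
from h import *
from rig import *
go(.4777,.0054,.012,np.pi/2)
c=read_camera("side"); cv2.imwrite("pics/s15.png",cv2.resize(c["frame"][170:290,240:400,::-1],None,fx=5,fy=5,interpolation=cv2.INTER_CUBIC))
E
```

```text
t 34.58 pos [0.4781 0.0056 0.0378] psi 90.0 F [ 0.8 -0.  -0.9] gap 0.0385 DELTA [-0.0002 -0.0004  0.0258  0.    ] tilt [0.0003 0.0002]
```

View pics/s15.png

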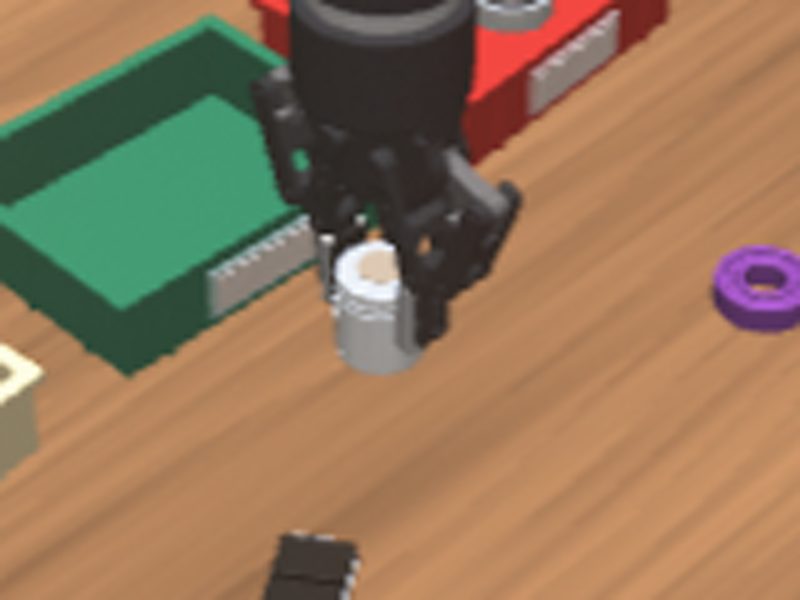

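The piston is held upright, at crop (380,310). Moving to the green bin.

drive_tool(deltas=[[0,0,-0.01,0],[0,0,-0.03,0],[0,0,-0.055,0],[0,0,-0.075,0],[0,0,-0.085,0],[0,0,-0.085,0]])

```text
time_s: 35.38
tool_pos: [0.4785, 0.0055, 0.1232]
orientation: [0.001, 0.707, 0.707, 0.001]
contact_force: [-0.3, -0.5, -1.0]
finger_gap: 0.0384
```

drive_tool(deltas=[[0,0.008,0,0],[-0.002,0.03,0,0.008],[-0.005,0.06,0,0.016],[-0.008,0.092,0,0.025],[-0.01,0.122,0,0.031],[-0.012,0.14,0,0.031],[-0.012,0.147,0,0.031],[-0.012,0.148,0,0.031]])

```text
time_s: 36.38
tool_pos: [0.6255, -0.0063, 0.1213]
orientation: [-0.001, 0.718, 0.696, -0.001]
contact_force: [-0.3, -0.1, -1.4]
finger_gap: 0.0385
```

drive_tool(deltas=[[0,0,0,0],[0,0,0.01,0],[0,0,0.03,0],[0,0,0.055,0],[0,0,0.075,0],[0,0,0.088,0],[0,0,0.094,0],[0,0,0.094,0]])

```text
time_s: 37.38
tool_pos: [0.626, -0.0064, 0.0283]
orientation: [-0.0, 0.718, 0.696, -0.0]
contact_force: [0.4, -1.0, -1.2]
finger_gap: 0.0387
```

```bash
python3 - <<'E'
from h import *
from rig import *
go(.626,-.0065,.017,np.radians(88.2))
c=read_camera("side"); cv2.imwrite("pics/s16.png",cv2.resize(c["frame"][140:260,200:360,::-1],None,fx=5,fy=5,interpolation=cv2.INTER_CUBIC))
E
```

```text
t 37.38 pos [ 0.626  -0.0064  0.0283] psi 88.2 F [ 0.4 -1.  -1.2] gap 0.0387 DELTA [-0.0001  0.0001  0.0113  0.0004] tilt [-0.0001 -0.0001]
```

View pics/s16.png

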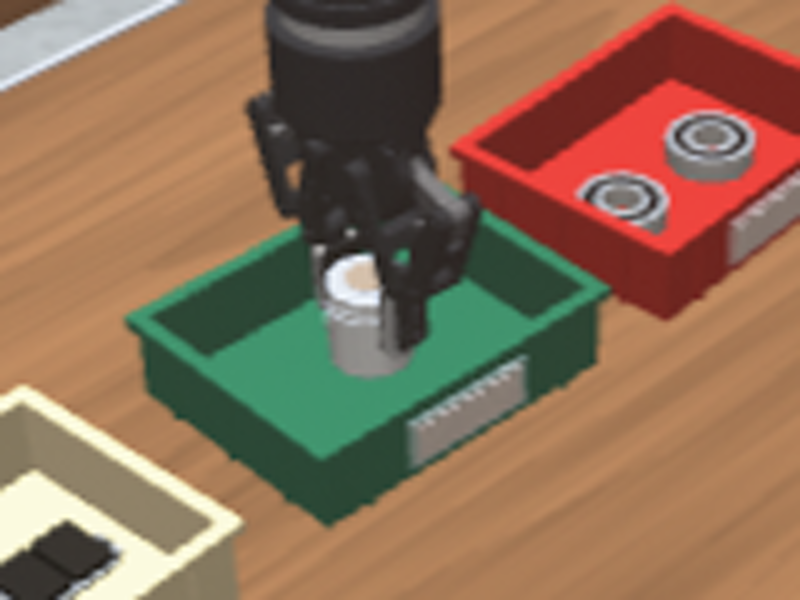

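drive_tool(deltas=[[0,0,0.003,0],[0,0,0.006,0],[0,0,0.009,0],[0,0,0.0105,0],[0,0,0.0105,0]])

```text
time_s: 38.05
tool_pos: [0.6257, -0.0064, 0.0177]
orientation: [-0.0, 0.718, 0.696, -0.0]
contact_force: [-0.5, -0.4, -0.2]
finger_gap: 0.0385
```

drive_tool(deltas=[[0,0,0.001,0],[0,0,0.001,0]])

```text
time_s: 38.3
tool_pos: [0.6262, -0.0064, 0.0173]
orientation: [0.0, 0.718, 0.696, 0.0]
contact_force: [-0.9, 0.6, 0.5]
finger_gap: 0.039
```

drive_tool(deltas=[[0,0,0.0006,0],[0,0,0.0006,0]])

```text
time_s: 38.55
tool_pos: [0.6261, -0.0064, 0.0172]
orientation: [0.0, 0.718, 0.696, 0.0]
contact_force: [-2.1, 0.5, 5.1]
finger_gap: 0.0385
```

drive_tool(deltas=[[0,0,0,0],[0,0,0,0],[0,0,0,0]], claw=0.058)

```text
time_s: 38.92
tool_pos: [0.6258, -0.0064, 0.0161]
orientation: [-0.0, 0.718, 0.696, -0.0]
contact_force: [-0.0, -0.1, -0.1]
finger_gap: 0.0576
```

drive_tool(deltas=[[0,0,-0.005,0],[0,0,-0.015,0],[0,0,-0.03,0],[0,0,-0.05,0],[0,0,-0.08,0],[0,0,-0.1,0],[0,0,-0.11,0],[0,0,-0.11,0]])

```text
time_s: 39.92
tool_pos: [0.6264, -0.0064, 0.1273]
orientation: [0.001, 0.718, 0.696, 0.001]
contact_force: [0.3, 0.4, -0.3]
finger_gap: 0.0579
```

```bash
python3 - <<'E'
from h import *
from rig import *
go(.4118,.1172,.11,np.radians(122.1))
c=read_camera("side"); cv2.imwrite("pics/s17.png",cv2.resize(c["frame"][140:260,200:360,::-1],None,fx=5,fy=5,interpolation=cv2.INTER_CUBIC))
E
```

```text
t 39.92 pos [ 0.6264 -0.0064  0.1273] psi 88.2 F [ 0.3  0.4 -0.3] gap 0.0579 DELTA [ 0.1169 -0.2183  0.0173 -0.5912] tilt [0.0007 0.0005]
```

View pics/s17.png

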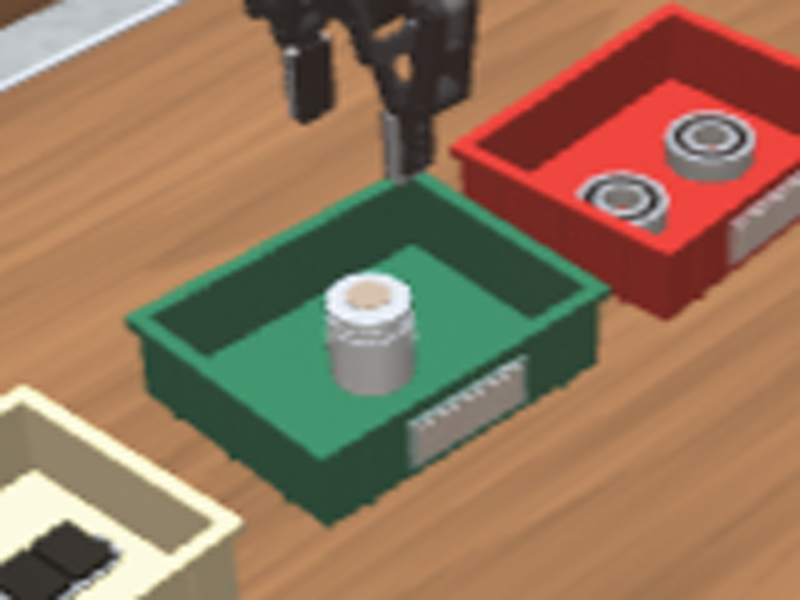

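The piston stands upright in the green bin, at crop (370,335). Pad_a is last.

drive_tool(deltas=[[0.005,-0.01,0,-0.03],[0.02,-0.036,0.002,-0.1],[0.042,-0.078,0.005,-0.21],[0.066,-0.122,0.009,-0.34],[0.09,-0.165,0.013,-0.46],[0.107,-0.198,0.016,-0.54],[0.115,-0.215,0.017,-0.58],[0.117,-0.218,0.017,-0.591]], claw=0.052)

```text
time_s: 40.98
tool_pos: [0.4106, 0.1176, 0.1089]
orientation: [-0.0, 0.484, 0.875, -0.0]
contact_force: [0.4, -0.6, -0.2]
finger_gap: 0.0517
```

drive_tool(deltas=[[0,0,0,0],[0,0,0.01,0],[0,0,0.03,0],[0,0,0.05,0],[0,0,0.068,0],[0,0,0.08,0],[0,0,0.085,0],[0,0,0.085,0]])

```text
time_s: 41.98
tool_pos: [0.4118, 0.1172, 0.0242]
orientation: [-0.0, 0.484, 0.875, -0.0]
contact_force: [0.4, 0.5, -0.4]
finger_gap: 0.0517
```

```bash
python3 - <<'E'
from h import *
from rig import *
go(.4118,.1172,.0027,np.radians(122.1))
c=read_camera("side"); cv2.imwrite("pics/s18.png",cv2.resize(c["frame"][220:340,220:380,::-1],None,fx=5,fy=5,interpolation=cv2.INTER_CUBIC))
E
```

```text
t 41.98 pos [0.4118 0.1172 0.0242] psi 122.1 F [ 0.4  0.5 -0.4] gap 0.0517 DELTA [ 0.     -0.      0.0215 -0.0006] tilt [-0.0001 -0.0001]
```

View pics/s18.png

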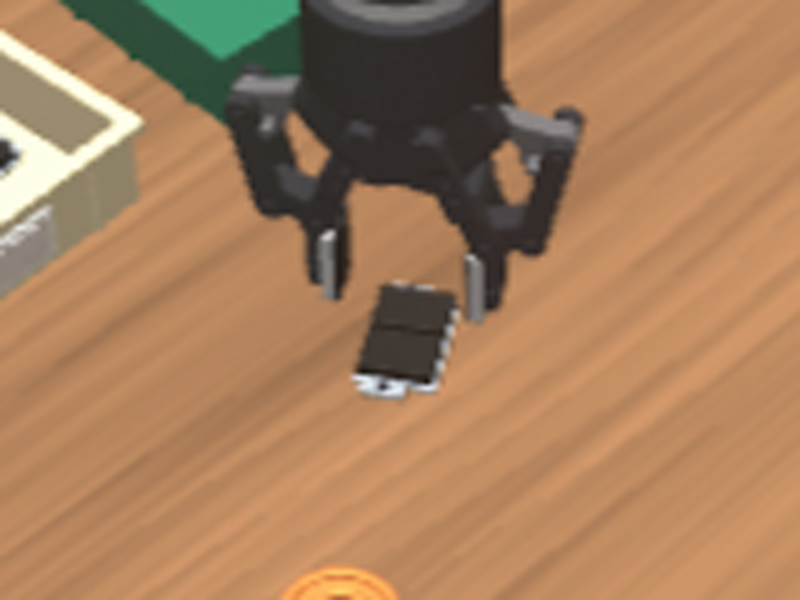

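The jaws straddle pad_a, at crop (405,340). Descending and gripping.

drive_tool(deltas=[[0,0,0.006,0],[0,0,0.012,0],[0,0,0.017,0],[0,0,0.02,0],[0,0,0.0215,0],[0,0,0.0215,0]])

```text
time_s: 42.78
tool_pos: [0.4116, 0.1173, 0.0028]
orientation: [-0.0, 0.484, 0.875, -0.0]
contact_force: [0.8, -0.6, 0.2]
finger_gap: 0.0521
```

drive_tool(deltas=[[0,0,0,0],[0,0,0,0],[0,0,0,0],[0,0,0,0],[0,0,0,0]], claw=0.025, newtons=40)

```text
time_s: 43.4
tool_pos: [0.4125, 0.1174, 0.0034]
orientation: [0.001, 0.484, 0.875, 0.001]
contact_force: [0.8, 0.6, 6.4]
finger_gap: 0.0302
```

drive_tool(deltas=[[0,0,0,0],[0,0,-0.006,0],[0,0,-0.015,0],[0,0,-0.022,0],[0,0,-0.025,0],[0,0,-0.025,0]], newtons=60)

```text
time_s: 44.15
tool_pos: [0.4119, 0.1173, 0.0282]
orientation: [0.0, 0.484, 0.875, 0.0]
contact_force: [0.2, -0.2, -1.3]
finger_gap: 0.0297
```

```bash
python3 - <<'E'
from h import *
from rig import *
go(.6145,.263,.115,1.637)
c=read_camera("side"); cv2.imwrite("pics/s19.png",cv2.resize(c["frame"][220:340,220:380,::-1],None,fx=5,fy=5,interpolation=cv2.INTER_CUBIC))
E
```

```text
t 44.15 pos [0.4119 0.1173 0.0282] psi 122.1 F [ 0.2 -0.2 -1.3] gap 0.0297 DELTA [ 0.0158  0.249  -0.0868  0.4938] tilt [0.0003 0.0002]
```

View pics/s19.png

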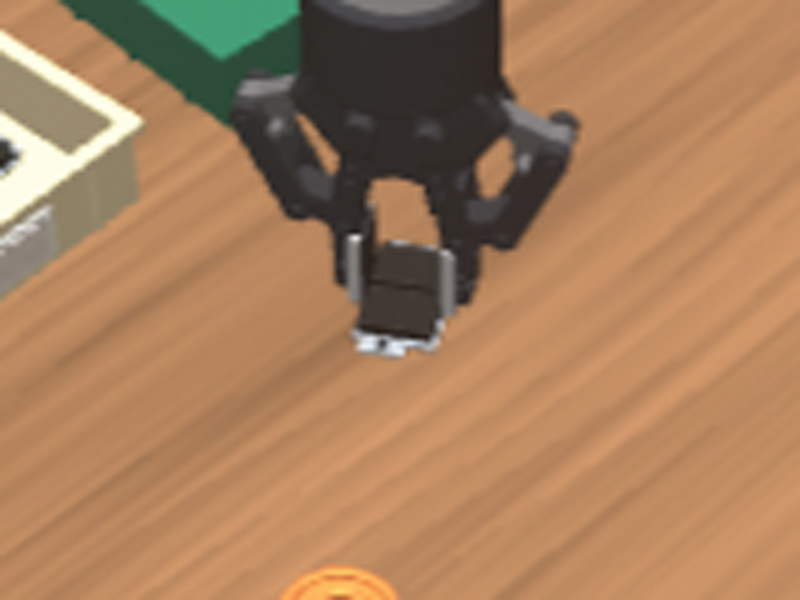

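Pad_a is held level, at crop (400,295).

drive_tool(deltas=[[0,0,-0.01,0],[0,0,-0.03,0],[0,0,-0.055,0],[0,0,-0.075,0],[0,0,-0.087,0],[0,0,-0.087,0]])

```text
time_s: 44.95
tool_pos: [0.4124, 0.1174, 0.1158]
orientation: [0.001, 0.484, 0.875, 0.001]
contact_force: [-0.1, -0.1, -1.0]
finger_gap: 0.0295
```

drive_tool(deltas=[[0.001,0.01,0,0.02],[0.003,0.037,0,0.08],[0.006,0.08,0,0.17],[0.009,0.13,0,0.27],[0.012,0.18,0,0.36],[0.014,0.222,0,0.44],[0.016,0.244,0,0.485],[0.016,0.249,0,0.494]])

```text
time_s: 45.95
tool_pos: [0.6144, 0.2641, 0.1129]
orientation: [-0.001, 0.683, 0.73, -0.001]
contact_force: [0.5, 1.0, -0.4]
finger_gap: 0.0298
```

drive_tool(deltas=[[0,0,0,0],[0,0,0.01,0],[0,0,0.03,0],[0,0,0.055,0],[0,0,0.075,0],[0,0,0.088,0],[0,0,0.095,0],[0,0,0.095,0]])

```text
time_s: 46.95
tool_pos: [0.614, 0.2631, 0.0195]
orientation: [-0.0, 0.683, 0.73, -0.0]
contact_force: [-0.8, 0.1, -1.3]
finger_gap: 0.0302
```

```bash
python3 - <<'E'
from h import *
from rig import *
go(.6145,.263,.0077,1.637)
c=read_camera("side"); cv2.imwrite("pics/s20.png",cv2.resize(c["frame"][190:310,130:290,::-1],None,fx=5,fy=5,interpolation=cv2.INTER_CUBIC))
E
```

```text
t 46.95 pos [0.614  0.2631 0.0195] psi 93.8 F [-0.8  0.1 -1.3] gap 0.0302 DELTA [-0.0001  0.0005  0.0118 -0.0003] tilt [-0.0001 -0.0002]
```

View pics/s20.png

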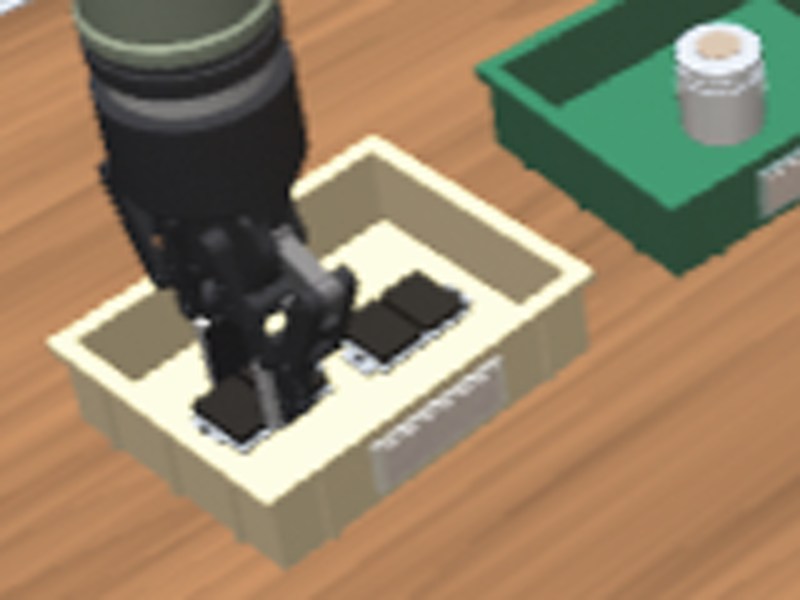

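Pad_a is above the floor at crop (250,410), clear of pad_b and of the walls.

drive_tool(deltas=[[0,0,0.003,0],[0,0,0.006,0],[0,0,0.009,0],[0,0,0.011,0],[0,0,0.0115,0],[0,0,0.0115,0]])

```text
time_s: 47.75
tool_pos: [0.6141, 0.2631, 0.0083]
orientation: [-0.0, 0.683, 0.73, -0.0]
contact_force: [0.1, -0.7, 0.2]
finger_gap: 0.0295
```

drive_tool(deltas=[[0,0,0.001,0],[0,0,0.001,0]])

```text
time_s: 48.0
tool_pos: [0.6143, 0.2632, 0.0077]
orientation: [0.0, 0.683, 0.73, 0.0]
contact_force: [-0.3, 0.3, 0.8]
finger_gap: 0.0297
```

drive_tool(deltas=[[0,0,0.0006,0],[0,0,0.0006,0]])

```text
time_s: 48.25
tool_pos: [0.6144, 0.2632, 0.0077]
orientation: [0.0, 0.683, 0.73, 0.0]
contact_force: [-1.9, -0.7, 5.1]
finger_gap: 0.0294
```

drive_tool(deltas=[[0,0,0,0],[0,0,0,0],[0,0,0,0]], claw=0.05)

```text
time_s: 48.62
tool_pos: [0.6139, 0.2631, 0.0064]
orientation: [-0.0, 0.683, 0.73, -0.0]
contact_force: [0.8, -0.1, -0.4]
finger_gap: 0.0498
```

drive_tool(deltas=[[0,0,-0.005,0],[0,0,-0.015,0],[0,0,-0.03,0],[0,0,-0.055,0],[0,0,-0.085,0],[0,0,-0.115,0],[0,0,-0.135,0],[0,0,-0.14,0]])

```text
time_s: 49.62
tool_pos: [0.6154, 0.2635, 0.1495]
orientation: [0.001, 0.683, 0.73, 0.002]
contact_force: [0.3, -0.2, -0.1]
finger_gap: 0.0498
```

drive_tool(deltas=[[0,-0.01,0,0],[0,-0.035,-0.005,0],[0,-0.075,-0.01,0],[0,-0.12,-0.02,0],[0,-0.165,-0.03,0],[0,-0.2,-0.04,0],[0,-0.215,-0.04,0],[0,-0.22,-0.04,0]])

```text
time_s: 50.62
tool_pos: [0.3935, 0.2484, 0.1858]
orientation: [-0.0, 0.683, 0.73, -0.001]
contact_force: [0.0, 0.5, 0.6]
finger_gap: 0.0502
```

```bash
python3 - <<'E'
from h import *
from rig import *
go(.225,-.3,.2)
c=read_camera("side"); cv2.imwrite("pics/s21.png",c["frame"][:,:,::-1])
c=read_camera("top"); cv2.imwrite("pics/t21.png",c["frame"][:,:,::-1]); np.savez("top21.npz",**c)
E
```

```text
t 50.62 pos [0.3935 0.2484 0.1858] psi 93.8 F [0.  0.5 0.6] gap 0.0502 DELTA [-0.536  -0.2045 -0.0142  0.    ] tilt [-0.0003 -0.0007]
```

View pics/s21.png

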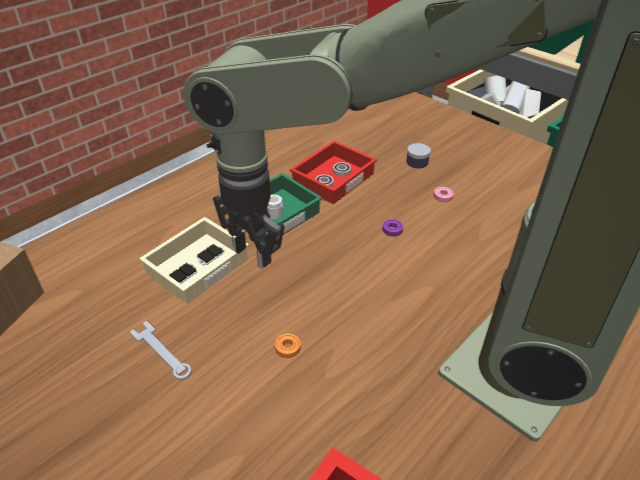

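View pics/t21.png

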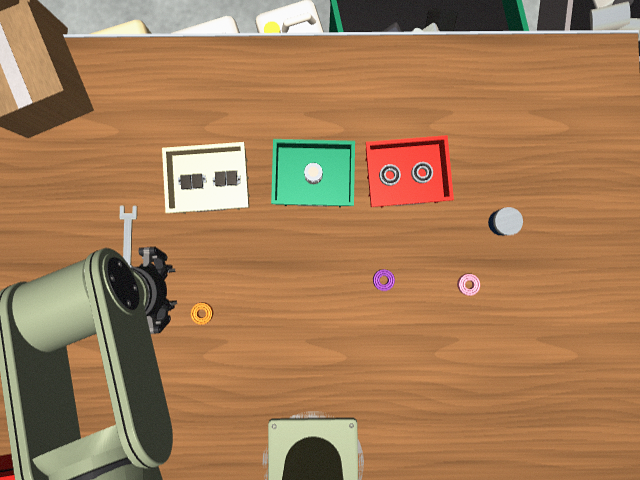

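The top view shows the pads at (191,181) and (227,178), the piston at (313,173), and the bearings at (390,175) and (422,172), all clear of each other and the walls. The spanner (127,240) and tin (507,221) look unmoved. One depth and position check before handing in.

```bash
python3 - <<'E'
from h import *
from rig import *
a=dict(np.load("top0.npz")); c=dict(np.load("top21.npz")); P=cloud(c)
B=dict(cream=(.6173,.2249,3.79),green=(.6263,-.0065,-1.8),red=(.6273,-.2124,4.2))
for n,u,v,z,b in(("padA",191,181,.014,"cream"),("padB",227,178,.014,"cream"),("piston",313,173,.049,"green"),("bA",390,175,.018,"red"),("bB",422,172,.018,"red")):
    x,y,t=B[b]; t=np.radians(t); w=ray(c,u,v,z)[:2]-(x,y)
    r=11
    if n[0]=='b': 
        yy,xx=np.mgrid[:480,:640]; d=np.hypot(xx-u,yy-v); m=(d>6)&(d<9.5)
    else:
        m=np.zeros((480,640),bool); m[v-5:v+6,u-5:u+6]=1
    q=P[m]; pl=np.linalg.lstsq(np.c_[q[:,:2],np.ones(len(q))],q[:,2],rcond=None)[0]
    print(n,"bin xy",np.round([w@(np.cos(t),np.sin(t)),w@(-np.sin(t),np.cos(t))],3),"top z",np.median(q[:,2]).round(4),"expect",z,"tilt deg",np.degrees(np.hypot(*pl[:2])).round(1))
d=np.abs(a["frame"].astype(int)-c["frame"]).max(2)
print("change: tin",(d[200:242,485:528]>60).sum(),"spanner",(d[205:245,116:140]>60).sum())
go(0,0,0)
E
```

```text
padA bin xy [-0.001  0.038] top z 0.0139 expect 0.014 tilt deg 2.5
padB bin xy [-0.001 -0.042] top z 0.0135 expect 0.014 tilt deg 5.2
piston bin xy [-0.004 -0.   ] top z 0.0488 expect 0.049 tilt deg 2.9
bA bin xy [-0.002  0.037] top z 0.0172 expect 0.018 tilt deg 0.5
bB bin xy [-0.001 -0.034] top z 0.0169 expect 0.018 tilt deg 1.0
change: tin 0 spanner 0
t 50.73 pos [0.3945 0.2485 0.186 ] psi 93.8 F [0.8 0.1 0.4] gap 0.0501 DELTA [-0.2219 -0.41    0.186   0.    ] tilt [-0.0002 -0.0005]
```

Pad_b's 5.2° tilt comes from a small, noisy window, so I'll repeat it over several averaged frames.

```bash
python3 - <<'E'
from h import *
from rig import *
cs=[read_camera("top") for _ in range(12)]
c=cs[0]; c["depth"]=np.mean([k["depth"] for k in cs],0); P=cloud(c)
for n,u,v in(("padA",191,181),("padB",227,178)):
    q=P[v-6:v+7,u-9:u+10].reshape(-1,3); q=q[np.abs(q[:,2]-.0138)<.004]
    pl=np.linalg.lstsq(np.c_[q[:,:2],np.ones(len(q))],q[:,2],rcond=None)[0]
    print(n,len(q),np.median(q[:,2]).round(4),np.degrees(np.arctan(pl[:2])).round(2))
E
```

```text
padA 222 0.0139 [0.33 0.02]
padB 225 0.0139 [0.13 0.35]
```

Averaged, both pads are level to within 0.4° and at floor height.

```bash
python3 -c "
from rig import *
print(sign_off())"
```

```text
the job is handed in; nothing more can be done
None
```

I sorted all five parts and handed the job in at about 51 s, inside the 115 s limit. No verdict came back, so the result rests on my own checks. The piston is in the green bin, both bearings in the red bin, and both pads in the cream bin with friction side up. I lowered each part until I felt the bin floor before letting go.

- **Position:** Every part is within 42 mm of its bin's centre, and in the pictures all are clear of each other and the walls.
- **Height:** Part tops measured within about 1 mm of where they should be when resting on the floor.
- **Tilt:** One frame gave pad_b a tilt of 5.2°. Averaging 12 frames brought both pads to 0.4° or less, so I put that reading down to depth noise. The piston read 2.9° from a single frame and looks upright in the pictures. The bearings read 1° or less.
- **Bystanders:** The spanner's upper part and the whole tin show no change from the first picture; the arm hid the lower end of the spanner from the top camera. In the side view the spanner looks unmoved, and I left the look-alike bearings alone.
- **Disagreement:** The finger opening read 1–4 mm less than the true part sizes, with a brief 5–6 N upward force as the fingers closed. I took this as gripper compliance, since every part lifted level and held.

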